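# Tip the shackle set off the parts tray into the green-banded tin

## Robot

A 7-joint arm with a two-finger parallel gripper is mounted at the origin on the work surface. World frame = base frame: x ahead of the robot, y to its left, z up, the work surface at z = 0. Lengths are in m, angles in rad, forces in N, time in s.
With the tool pointing down it reaches from about 0.4 to 0.85 m from the base axis. Payload 6.9 kg.
Tool frame: the origin (TCP) lies at the very end of the fingers, on their centre line; the grasp point (between the pads) lies 19 mm behind it; z points along the fingers, y is the direction in which the jaws open and shut (so a half turn about z gives the same grasp; the last joint's range is limited). The gripper opens to 85 mm and grips with 20 to 120 N. Pads are 22 mm wide; open, the fingers measure 114 mm over their backs; the gripper's body (76 mm by 85 mm) begins 54 mm behind the grasp point. The pads swing forward as they close: fully open they stand 13 mm farther back than shut.
Start: joints at [1.339, 0.507, -0.238, 1.5, 0.126, 1.149, -0.155], TCP at [0.207, -0.59, 0.199] pointing down, gripper open.
Joint ranges: [-3.08, 3.08], [-0.24, 2.05], [-1.43, 1.35], [0, 2.5], [-1.52, 4.66], [0.17, 1.96], [-2.89, 2.89]. Speed limits (rad/s): [2.39, 2.39, 3.14, 3.14, 3.14, 3.14, 3.14].

## Interface

Orientations are given as a rotation vector (axis times angle).
In Python, from rig import manip, vision gives the robot as it stands. The module is installed in compiled form; this text tells all that it offers.
- The arm moves only by the shell command python3 -m jog 'ROWS' [FORCE]. ROWS is JSON, a list of rows, each an object with "twist": the turn, a rotation vector about the world's x, y, z in degrees, a list of three; "slide": the shift along the world's x, y, z in m, a list of three; "hand": the closure, from -1 (fully open) to 1 (shut). In form: [{"twist": [rx, ry, rz], "slide": [dx, dy, dz], "hand": hand}, ...]. A call has 1 to 5 rows; each row shifts and turns the commanded pose from where the row before left it; what a row does not reach is not made up. A row lasts 1/10 s, in which the tool goes at most 50 mm and 8.59 degrees, less where a joint would pass 70% of its speed; a pose out of reach is approached as far as the arm can. A call with a gripper value outside its range is refused whole. The fingers move at their own pace and stop on an object; FORCE is the grip in N (left out, the last holds). Time passes only in rows, so rows that do not move let the fingers close. It gives the time, the measured TCP pose, the force and the opening at its end, in the units of the state.
- manip.read_state(): the state, without advancing time (a new reading comes with each control period).
- vision.snapshot(name): name is "scene" or "top" or "wrist"; returns the picture (384x512x3 uint8, red, green, blue); there is no depth.
- vision.get_calibration(name): a dict with "mtx" (3x3 intrinsics, pixels), "R" (3x3) and "t" (3): a world point X has camera coordinates R X + t; the wrist camera has in their place "T_tool_cam" (4x4, takes a point from camera to tool coordinates, whose origin is the TCP and whose axes are the flange's). Camera axes: x right, y down, z forward; pixel columns grow to the right and rows downward; lengths in m; the calibration is good to about 2 mm. A picture is of the moment at which its call begins: read the wrist's pose just before it. get_calibration takes no time and is no camera call.
- manip.close_job(): hands the job in, once; it reports no verdict.
The state is a dict: "clock": time; "joint_pos": joint angles; "joint_vel": joint speeds; "joint_efforts": joint torques, N m; "ee_pos": TCP position; "ee_rot": TCP orientation; "wrist_force": force on the tool from outside, world axes, zero at the start; "wrist_torque": the same for the moment, N m; "gripper_width": finger opening in m.
Only numpy, scipy, OpenCV 4.12 (cv2) and the standard library are available. Lean on these libraries where they do the work, as an engineer would, in place of code of your own. Each camera call takes 0.05 s, during which the arm holds its last target. There are 200 camera calls.

## Task

Carry the loaded parts tray level by its wooden cross handle and rest its open lip gently on the rim of the green-banded tin, reaching in over the mouth. Keeping the lip resting there with a light touch of less than 8 N, tip the tray until both shackle plates and both bolts have slid off it into the tin, and only then take it away. Set the empty tray down flat on the slatted rack and let go, leaving the tin upright where it stands and everything else undisturbed; the tin is light and dents easily.

Things in the scene. Friction and masses are not known exactly. Their poses are not given: they have to be found in the camera images.
- tray: folded sheet-steel parts tray, loose, about 0.33 kg, lying on the rack. 200 mm long (its x), 100 mm wide (its y), floor 3 mm thick, walls 30 mm high and 3 mm thick on both long sides and at the back (-x end); the +x end is the open lip, with no wall. Origin: centre of its underside; z up. A wooden cross handle bridges the middle
- tray_grip (a point): centre of the tray's wooden handle bar, 83 mm above the tray's underside, over the tray's middle. The bar runs along the tray's y, 94 mm long between two steel straps, 14 mm thick (tray x) and 24 mm tall, flat-sided: grip it from above with the fingers closing along the tray's x
- tray_lip (a point): middle of the tray's open lip edge, at the underside (tray x = +100 mm, z = 0)
- tin_green: empty open squat steel tin with a green painted band and a green rim, 160 mm across and up to 95 mm high (battered rim), wall 3 mm, standing loose on the rack, about 0.25 kg, the one to fill. Origin: centre of its underside; z up. It stands to the left or to the right of the tray
- tin_green_rim (a point): centre of the green-banded tin's mouth, 95 mm above its underside. The rim is battered: its height wanders from 87 to 95 mm around the tin, nobody knows where, so feel for it. Mouth 153 mm across. A level tray lies on the near rim; tilted, the lip dips in and the tray's bottom side edges ride on the rim about 58 mm short of the centre. 1 mm too low presses with some 10 N
- plate_a: steel shackle plate 80 x 28 x 6 mm, about 0.1 kg, lying loose on the tray. Origin: centre of its underside, x along its length. Friction is not known: the parts start to slide somewhere between 18 and 36 degrees of tilt. A part may hang with its foot in the tin and its tail on the lip; drawing the tipped tray back 20 mm lets it drop in
- plate_b: the second shackle plate, same as plate_a, loose on the tray
- bolt_a: shackle bolt with its nut run on, lying loose on the tray: 78 mm long, hexagon head and nut 24 mm across flats, shank 14 mm, about 0.11 kg. Origin: 12 mm below its axis at mid length, x along its axis
- bolt_b: the second shackle bolt, same as bolt_a, loose on the tray
- rack: slatted eucalyptus rack, fixed on the bench, 404 mm (x) by 980 mm (y); seven slats along y, 44 mm wide with 16 mm slots; the slat tops are 50 mm above its origin, which is the centre of its underside, on the bench top (z = 0)
- tin_red: empty open squat steel tin with a red painted band and a red rim, 160 mm across and up to 95 mm high (battered rim), wall 3 mm, standing loose on the rack; leave it alone. Stands on the side of the tray where the green-banded one does not. Origin: centre of its underside
- tin_blue: empty open squat steel tin with a blue painted band and a blue rim, 160 mm across and up to 95 mm high (battered rim), wall 3 mm, standing loose on the rack, near the rack's left end; leave it alone. Origin: centre of its underside
- tin_white: empty open squat steel tin with a white painted band and a white rim, 160 mm across and up to 95 mm high (battered rim), wall 3 mm, standing loose on the rack, near the rack's right end; leave it alone. Origin: centre of its underside
- funnel: yellow plastic funnel standing mouth down, 132 mm across, 140 mm high, at the rack's left end. Origin: centre of its underside. Leave it alone
- grease_tub: black plastic grease tub with its screw lid closed, 116 mm across, 90 mm high, at the rack's right end. Origin: centre of its underside. Leave it alone
- feeler_gauges: folded steel feeler gauge set, 96 x 24 x 12 mm, on the rack's far slat. Origin: centre of its underside. Leave it alone
- spanner: steel spanner 170 mm long, on the rack's far slat. Leave it alone
Mind the look-alikes: they are no part of the job. What is shaped like the tin_green but purple is not meant.

How it is judged:
By the outcome, as a careful person would: the job done as asked, in the order asked, and still so for the second after the job is handed in, with the robot touching nothing.
It also fails if it takes over 72 s, if anything falls off the work surface, if the arm or the gripper's body presses on something with over 40 N, if the wrist force passes 120 N, or if a joint passes its speed limit or range.

## Working session

There is one attempt and no reset: what is moved stays moved. The work goes in short steps, Python scripts to look and compute and a shell command to move; the robot and the scene stay as the last step left them, time stands still between calls to the robot, and variables do not carry over. Pictures are saved under pics/ and viewed, about 8 in all and at most 12, crops included, and the job is handed in when it is done.

```bash
mkdir -p pics; ls; python3 - <<'E'
from rig import manip, vision
import cv2,numpy as np
s=manip.read_state(); print({k:np.round(v,3).tolist() for k,v in s.items()})
for n in ("scene","top"):
    im=vision.snapshot(n); cv2.imwrite(f"pics/{n}0.png",im[:,:,::-1])
    c=vision.get_calibration(n); print(n,{k:np.round(v,4).tolist() for k,v in c.items()})
print(vision.get_calibration("wrist"))
a=cv2.imread("pics/top0.png");cv2.imwrite("pics/top0b.png",cv2.resize(a,(800,600),interpolation=cv2.INTER_CUBIC))
E
```

```text
pics
{'clock': 0.0, 'joint_pos': [1.338, 0.508, -0.238, 1.501, 0.126, 1.149, -0.155], 'joint_vel': [0.0, 0.002, 0.001, -0.0, -0.0, 0.001, 0.0], 'joint_efforts': [0.0, -62.06, -2.187, -24.965, 0.013, 0.012, 0.0], 'ee_pos': [0.207, -0.589, 0.198], 'ee_rot': [-3.095, -0.528, 0.001], 'wrist_force': [0.54, 0.349, -0.117], 'wrist_torque': [0.023, -0.04, -0.02], 'gripper_width': 0.086}
scene {'mtx': [[367.7039, 0.0, 251.6541], [0.0, 367.7039, 191.4082], [0.0, 0.0, 1.0]], 'R': [[0.0611, 0.9981, 0.0074], [0.8535, -0.0484, -0.5188], [-0.5175, 0.038, -0.8549]], 't': [-0.0568, -0.3832, 1.324]}
top {'mtx': [[476.9928, 0.0, 258.7653], [0.0, 476.9928, 185.5875], [0.0, 0.0, 1.0]], 'R': [[-0.0264, -0.9996, 0.0031], [-0.9942, 0.026, -0.1046], [0.1045, -0.0058, -0.9945]], 't': [0.0205, 0.5108, 1.6904]}
{'mtx': array([[337.10074779,   0.        , 259.3998891 ],
       [  0.        , 337.10074779, 187.28771761],
       [  0.        ,   0.        ,   1.        ]]), 'T_tool_cam': array([[-3.67449821e-04, -9.49926899e-01, -3.12472002e-01,
         8.02897718e-02],
       [ 9.99999882e-01, -4.48826221e-04,  1.88504322e-04,
         2.96393842e-04],
       [-3.19310954e-04, -3.12471895e-01,  9.49926951e-01,
        -1.74640190e-01],
       [ 0.00000000e+00,  0.00000000e+00,  0.00000000e+00,
         1.00000000e+00]])}
```

View pics/top0b.png

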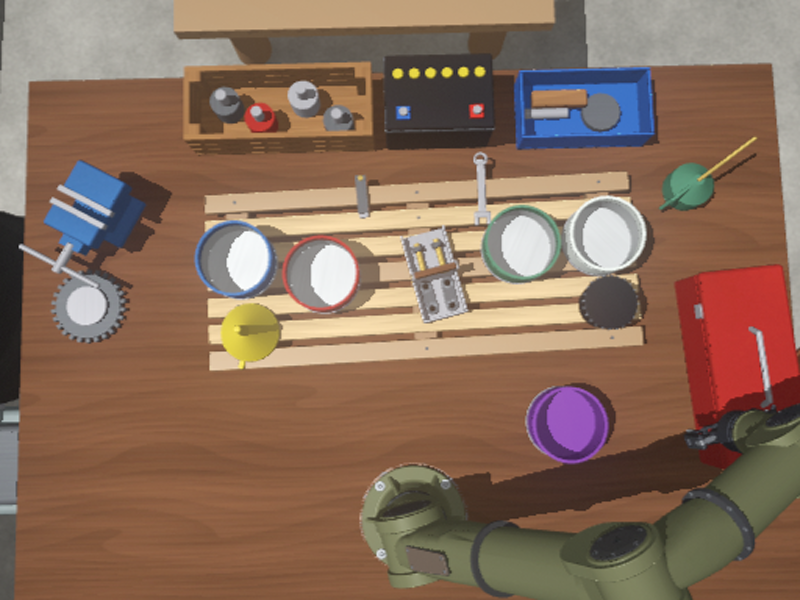

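View pics/scene0.png

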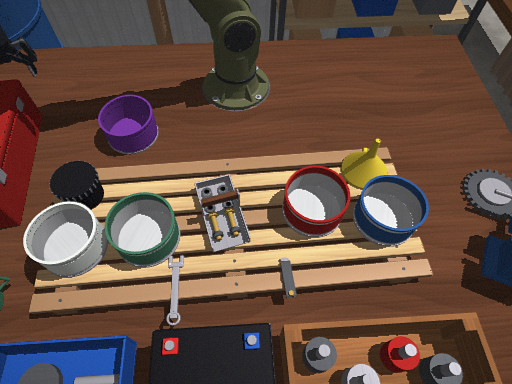

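The top view shows the tray at about (434,275), in the 800×600 picture, with its handle across the middle. The green-rimmed tin is at (521,243), red at (321,273), blue at (235,259), white at (606,235), and a purple look-alike is off the rack at (568,423). The green-rimmed tin on the rack beside the tray fits the description. Next I'll enlarge the tray and green tin to confirm the tin and find the open lip.

```bash
cat > h.py <<'E'
from rig import manip, vision
import cv2,numpy as np
from scipy.spatial.transform import Rotation as Ro
def cam(n,state=None):
    c=vision.get_calibration(n); K=c["mtx"]
    if n!="wrist": return K,np.array(c["R"]),np.array(c["t"])
    T=np.eye(4);T[:3,:3]=Ro.from_rotvec(state["ee_rot"]).as_matrix();T[:3,3]=state["ee_pos"]
    M=np.linalg.inv(T@c["T_tool_cam"]);return K,M[:3,:3],M[:3,3]
def ray(C,u,z):
    K,R,t=C;o=-R.T@t;d=R.T@np.linalg.inv(K)@np.array([u[0],u[1],1.]);return o+d*(z-o[2])/d[2]
def proj(C,X):
    K,R,t=C;p=K@(R@np.asarray(X,float)+t);return p[:2]/p[2]
def tri(C1,u1,C2,u2):
    P=[C[0]@np.c_[C[1],C[2]] for C in(C1,C2)]
    X=cv2.triangulatePoints(P[0],P[1],np.array(u1,float).reshape(2,1),np.array(u2,float).reshape(2,1))[:,0];return X[:3]/X[3]
E
python3 - <<'E'
from h import *
t=cv2.imread("pics/top0.png");s=cv2.imread("pics/scene0.png")
a=cv2.resize(t[130:220,240:370],None,fx=6,fy=6,interpolation=cv2.INTER_CUBIC)
b=cv2.resize(s[160:280,90:260],None,fx=4,fy=4,interpolation=cv2.INTER_CUBIC)
cv2.imwrite("pics/cropT.png",a);cv2.imwrite("pics/cropS.png",b)
for n,im in(("top",t),("scene",s)):
    C=cam(n);h=cv2.cvtColor(im,cv2.COLOR_BGR2HSV)
    m=cv2.inRange(h,(55,60,30),(90,255,255))
    k,l,st,ce=cv2.connectedComponentsWithStats(m)
    for i in range(1,k):
        if st[i,4]>60:
            p=np.argwhere(l==i)[:,::-1].astype(np.float32);e=cv2.fitEllipse(cv2.convexHull(p));print(n,st[i],np.round(e[0],1),np.round(e[1],1),ray(C,e[0],.142).round(4))
E
```

```text
top [422 105  35  29 691] [438.3 120.6] [27.7 38.2] [ 0.7058 -0.61    0.142 ]
top [316 132  43  43 103] [334.9 154. ] [44.2 47.2] [ 0.5996 -0.2523  0.142 ]
top [310 142  26  37  77] [331.1 157. ] [40.1 44.2] [ 0.5897 -0.239   0.142 ]
scene [ 105  192   74   73 1509] [141.7 227.7] [71.7 73.3] [ 0.6222 -0.2432  0.142 ]
scene [  0 276  10  34 115] [ 31.5 260.8] [22.9 57.2] [ 0.6907 -0.4825  0.142 ]
```

View pics/cropT.png

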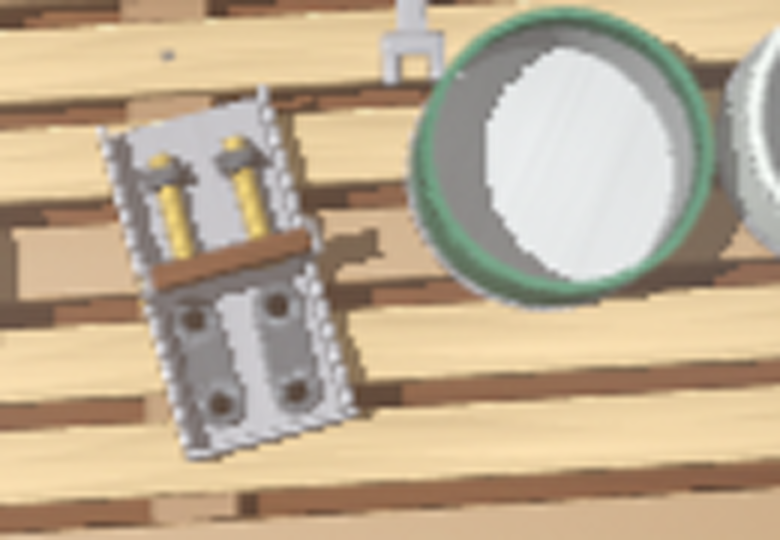

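View pics/cropS.png

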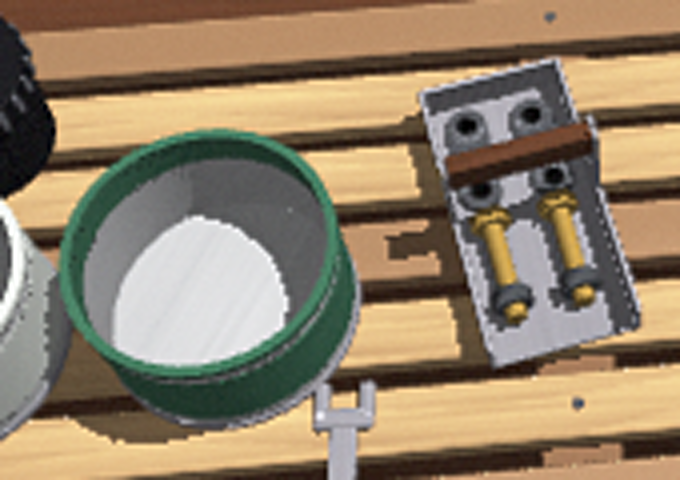

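The crops confirm two things. The green-banded tin is the left one in the scene crop, with rim centre about (200,250), beside the spanner. The tray's open lip is its far end, at top crop (100,130)–(263,95), with a back wall at the near end. Now I'll move up and above the tray, where the wrist camera should see both.

```bash
python3 - <<'E'
from h import *
C=cam("top")
q=[(100,130),(263,95),(355,410),(185,455),(152,283),(310,240)]
P=[ray(C,(240+a/6,130+b/6),z)[:2] for (a,b),z in zip(q,[.08]*4+[.142]*2)]
print(np.round(P,4)); P=np.array(P)
d=(P[0]+P[1]-P[2]-P[3])/2;print("len",np.linalg.norm(d),"w",np.linalg.norm(P[1]-P[0]),np.linalg.norm(P[2]-P[3]),"yaw",np.degrees(np.arctan2(d[1],d[0])),"ctr",P[:4].mean(0),"handle",P[4:].mean(0))
print(ray(C,(359,155),.141),ray(C,(333.5,131.3),.141))
E
python3 -m jog '[{"twist":[0,0,0],"slide":[0,0,0.04],"hand":-1},{"twist":[0,0,0],"slide":[0,0,0.05],"hand":-1},{"twist":[0,0,5],"slide":[0.02,0.03,0.04],"hand":-1},{"twist":[0,0,7],"slide":[0.03,0.045,0.02],"hand":-1},{"twist":[0,0,7],"slide":[0.03,0.045,0],"hand":-1}]' 80
python3 -m jog '[{"twist":[0,0,7],"slide":[0.03,0.045,0],"hand":-1},{"twist":[0,0,7],"slide":[0.03,0.045,0],"hand":-1},{"twist":[0,0,7],"slide":[0.03,0.045,0],"hand":-1},{"twist":[0,0,7],"slide":[0.03,0.045,0],"hand":-1},{"twist":[0,0,7],"slide":[0.03,0.045,0],"hand":-1}]'
python3 -m jog '[{"twist":[0,0,7],"slide":[0.03,0.045,0],"hand":-1},{"twist":[0,0,7],"slide":[0.03,0.045,0],"hand":-1},{"twist":[0,0,7],"slide":[0.03,0.045,0],"hand":-1},{"twist":[0,0,7],"slide":[0.03,0.045,0],"hand":-1},{"twist":[0,0,0],"slide":[0,0,0],"hand":-1}]'
python3 -m jog '[{"twist":[0,0,0],"slide":[0,0,0],"hand":-1},{"twist":[0,0,0],"slide":[0,0,0],"hand":-1}]'
python3 - <<'E'
from h import *
s=manip.read_state();im=vision.snapshot("wrist");cv2.imwrite("pics/w1.png",im[:,:,::-1])
import pickle;pickle.dump(s,open("w1.pkl","wb"))
E
```

```text
[[ 0.6255  0.0116]
 [ 0.6439 -0.0845]
 [ 0.4573 -0.1319]
 [ 0.4338 -0.0326]
 [ 0.5269 -0.015 ]
 [ 0.5489 -0.1044]]
len 0.1946280623514531 w 0.09783779798146776 0.10204682544924801 yaw 13.61725419248532 ctr [ 0.54012072 -0.05932416] handle [ 0.53792212 -0.05972261]
[ 0.59432311 -0.33404415  0.141     ] [ 0.67810464 -0.25123069  0.141     ]
clock: 0.6
ee_pos: [0.2804, -0.4812, 0.3458]
ee_rot: [2.961, 1.035, 0.001]
wrist_force: [1.3, 0.3, -1.0]
gripper_width: 0.0852
clock: 1.1
ee_pos: [0.4186, -0.2713, 0.3432]
ee_rot: [-2.515, -1.882, 0.001]
wrist_force: [1.6, -0.8, 0.7]
gripper_width: 0.0856
clock: 1.6
ee_pos: [0.5312, -0.0988, 0.343]
ee_rot: [-1.971, -2.443, -0.007]
wrist_force: [0.6, -0.5, 0.6]
gripper_width: 0.085
clock: 1.8
ee_pos: [0.5285, -0.1082, 0.3429]
ee_rot: [-1.994, -2.427, 0.002]
wrist_force: [-0.6, -0.6, 0.2]
gripper_width: 0.0853
```

View pics/w1.png

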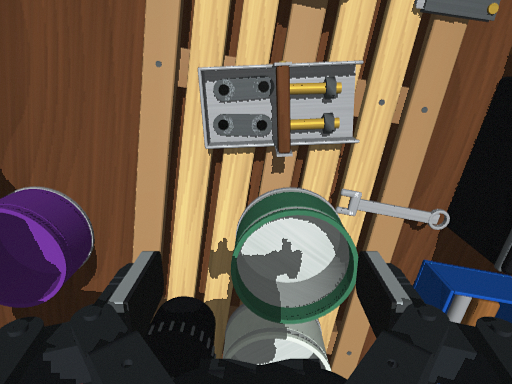

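The wrist view shows the tray at the top, with handle bar x≈283 and y 67–152, and its lip to the right. The green tin's rim ring is centred near (294,265), the spanner is to its right, and the white tin and grease tub lie below. Next I'll fit the rim circle and the handle bar from this view.

```bash
python3 - <<'E'
from h import *
import pickle
from scipy.optimize import least_squares
s=pickle.load(open("w1.pkl","rb"));im=cv2.imread("pics/w1.png");C=cam("wrist",s)
h=cv2.cvtColor(im,cv2.COLOR_BGR2HSV)
m=cv2.inRange(h,(60,70,30),(90,255,255));m[:, :220]=0
k,l,st,_=cv2.connectedComponentsWithStats(m);i=1+np.argmax(st[1:,4]);print(st[i])
hu=cv2.convexHull(np.argwhere(l==i)[:,::-1].astype(np.int32))[:,0]
for ymin in (265,285):
    P=np.array([ray(C,p,.141)[:2] for p in hu if p[1]>ymin])
    f=least_squares(lambda v:np.hypot(*(P-v[:2]).T)-v[2],[.6,-.25,.08]);print("tin",len(P),f.x.round(4),np.abs(f.fun).max().round(4))
m=cv2.inRange(h,(3,90,30),(18,255,150));m2=np.zeros_like(m);m2[55:165,268:298]=m[55:165,268:298]
k,l,st,_=cv2.connectedComponentsWithStats(m2);i=1+np.argmax(st[1:,4]);print(st[i])
r=cv2.minAreaRect(np.argwhere(l==i)[:,::-1].astype(np.float32));print(r)
b=cv2.boxPoints(r);print(b.round(1).tolist());B=np.array([ray(C,p,.145)[:2] for p in b]);print(B.round(4),B.mean(0).round(4))
q=[(361,62),(357,141),(207,148),(199,68)]
P=np.array([ray(C,p,.081)[:2] for p in q]);d=(P[0]+P[1]-P[2]-P[3])/2
print(P.round(4),np.linalg.norm(d),np.linalg.norm(P[0]-P[1]),np.linalg.norm(P[3]-P[2]),np.degrees(np.arctan2(d[1],d[0])),P.mean(0))
a=s["ee_rot"];y=Ro.from_rotvec(a).as_matrix();print("tool axes",y.round(3),np.degrees(np.arctan2(y[1,1],y[0,1])))
cv2.imwrite("pics/w1c.png",cv2.resize(im[50:170,190:370],None,fx=4,fy=4,interpolation=cv2.INTER_CUBIC))
E
```

```text
[ 231  192  128  132 4851]
tin 27 [ 0.6016 -0.2536  0.081 ] 0.0014
tin 21 [ 0.6013 -0.254   0.0807] 0.0013
[ 276   66   22   99 1202]
((285.15228271484375, 115.1319808959961), (99.17589569091797, 19.2367000579834), 85.91438293457031)
[[272.0, 66.4000015258789], [291.20001220703125, 65.0], [298.29998779296875, 163.89999389648438], [279.1000061035156, 165.3000030517578]]
[[ 0.5238 -0.0177]
 [ 0.5431 -0.0125]
 [ 0.5745 -0.1141]
 [ 0.5535 -0.1199]] [ 0.5487 -0.0661]
[[ 0.6305  0.0102]
 [ 0.6531 -0.0838]
 [ 0.4626 -0.131 ]
 [ 0.4385 -0.0348]] 0.1967376499912925 0.09668433169610721 0.0991788435066092 13.545895654262317 [ 0.54616972 -0.05984567]
tool axes [[-0.194  0.981 -0.001]
 [ 0.981  0.194 -0.001]
 [-0.    -0.001 -1.   ]] 11.21118336571782
```

View pics/w1c.png

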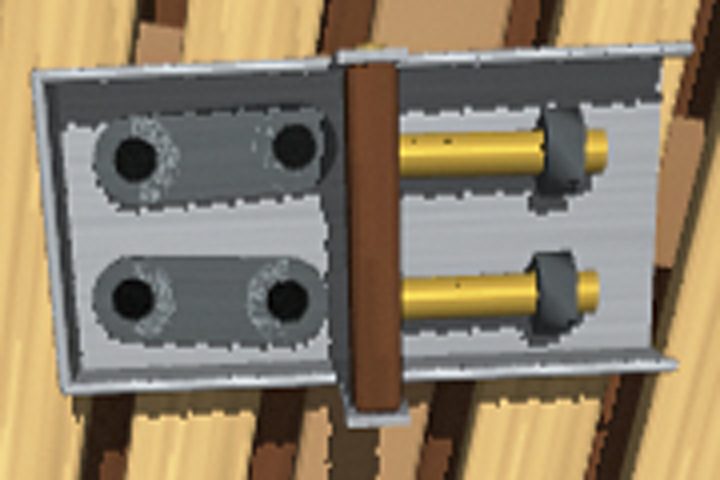

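```bash
python3 -m jog '[{"twist":[0,0,2.3],"slide":[0.009,0.025,-0.03],"hand":-1},{"twist":[0,0,0],"slide":[0.008,0.023,-0.03],"hand":-1},{"twist":[0,0,0],"slide":[0,0,-0.03],"hand":-1},{"twist":[0,0,0],"slide":[0,0,0],"hand":-1},{"twist":[0,0,0],"slide":[0,0,0],"hand":-1}]'
cat > bar.py <<'E'
from h import *
s=manip.read_state();im=vision.snapshot("wrist")[:,:,::-1].copy();cv2.imwrite("pics/w2.png",im);C=cam("wrist",s)
R=Ro.from_rotvec(s["ee_rot"]).as_matrix();print(np.round(s["ee_pos"],4),R.round(3).tolist(),np.degrees(np.arctan2(R[1,1],R[0,1])),s["wrist_force"],np.round(s["joint_pos"],2))
h=cv2.cvtColor(im,cv2.COLOR_BGR2HSV)
c=proj(C,[.546,-.06,.145]).astype(int);print("expect",c)
m=cv2.inRange(h,(3,90,30),(18,255,150));w=np.zeros_like(m);w[max(0,c[1]-90):c[1]+90,c[0]-35:c[0]+35]=255;m&=w
m=cv2.morphologyEx(m,cv2.MORPH_OPEN,np.ones((9,9)))
k,l,st,_=cv2.connectedComponentsWithStats(m);i=1+np.argmax(st[1:,4]);print(st[i])
r=cv2.minAreaRect(np.argwhere(l==i)[:,::-1].astype(np.float32));b=cv2.boxPoints(r)
B=np.array([ray(C,p,.145)[:2] for p in b]);print(B.round(4).tolist(),"ctr",B.mean(0).round(4))
e=[B[1]-B[0],B[2]-B[1]];print([(np.linalg.norm(v).round(4),np.degrees(np.arctan2(v[1],v[0])).round(1)) for v in e])
cv2.drawContours(im,[b.astype(int)],-1,(255,0,255),1);cv2.imwrite("pics/w2b.png",im)
E
python3 bar.py
```

```text
clock: 2.35
ee_pos: [0.5458, -0.0605, 0.2538]
ee_rot: [-1.945, -2.467, 0.001]
wrist_force: [-0.8, -0.2, 0.2]
gripper_width: 0.0853
[ 0.5458 -0.0605  0.2538] [[-0.233, 0.972, -0.001], [0.972, 0.233, -0.001], [-0.0, -0.001, -1.0]] 13.493128365889948 [-0.75226074 -0.24835276  0.22766001] [ 0.56  0.41 -0.75  1.6   0.29  1.24 -0.  ]
expect [259 172]
[ 252  118   16  102 1535]
[[0.5288, -0.0162], [0.5409, -0.0133], [0.5627, -0.1017], [0.5494, -0.1049]] ctr [ 0.5455 -0.059 ]
[(np.float64(0.0124), np.float64(13.5)), (np.float64(0.091), np.float64(-76.1))]
```

View pics/w2b.png

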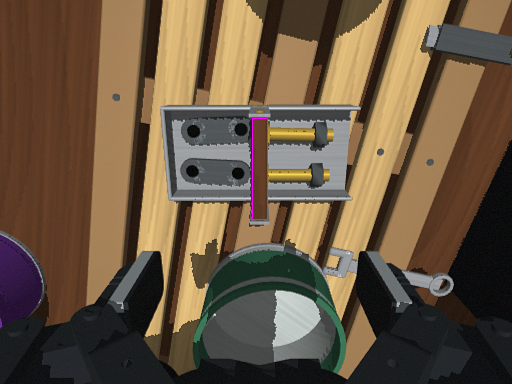

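The bar fit came out at 12×91 mm, centred at (0.5455, −0.059) with yaw 13.7°, and the tool is directly over it. Now I'll descend, grip and lift a little.

```bash
python3 -m jog '[{"twist":[0,0,0],"slide":[0,0.0015,-0.035],"hand":-1},{"twist":[0,0,0],"slide":[0,0,-0.04],"hand":-1},{"twist":[0,0,0],"slide":[0,0,-0.035],"hand":-1},{"twist":[0,0,0],"slide":[0,0,-0.02],"hand":-1},{"twist":[0,0,0],"slide":[0,0,-0.01],"hand":-1}]' 80
python3 -m jog '[{"twist":[0,0,0],"slide":[0,0,0],"hand":-1},{"twist":[0,0,0],"slide":[0,0,0],"hand":0},{"twist":[0,0,0],"slide":[0,0,0],"hand":0.5},{"twist":[0,0,0],"slide":[0,0,0],"hand":1},{"twist":[0,0,0],"slide":[0,0,0],"hand":1}]' 80
python3 -m jog '[{"twist":[0,0,0],"slide":[0,0,0],"hand":1},{"twist":[0,0,0],"slide":[0,0,0],"hand":1},{"twist":[0,0,0],"slide":[0,0,0],"hand":1},{"twist":[0,0,0],"slide":[0,0,0],"hand":1},{"twist":[0,0,0],"slide":[0,0,0],"hand":1}]'
python3 -c "
from h import *
s=manip.read_state();print({k:np.round(v,4).tolist() for k,v in s.items()})"
```

```text
clock: 2.9
ee_pos: [0.5463, -0.0585, 0.113]
ee_rot: [1.944, 2.467, -0.001]
wrist_force: [0.1, -0.3, -0.6]
gripper_width: 0.0858
clock: 3.4
ee_pos: [0.5464, -0.0573, 0.114]
ee_rot: [1.941, 2.469, 0.001]
wrist_force: [-0.1, 0.3, 0.5]
gripper_width: 0.0279
clock: 3.9
ee_pos: [0.546, -0.0573, 0.1132]
ee_rot: [-1.941, -2.47, 0.0]
wrist_force: [-0.6, -0.2, 0.2]
gripper_width: -0.0003
{'clock': 3.9, 'joint_pos': [0.5036, 0.5409, -0.6822, 1.819, 0.4169, 0.93, -0.1253], 'joint_vel': [0.0018, 0.0009, 0.0009, 0.0012, 0.0016, -0.001, 0.0005], 'joint_efforts': [0.0014, -54.9258, -7.8768, -20.2409, 0.0112, 0.0035, 0.0002], 'ee_pos': [0.546, -0.0573, 0.1132], 'ee_rot': [-1.9415, -2.4697, 0.0001], 'wrist_force': [-0.5847, -0.1838, 0.1985], 'wrist_torque': [0.007, 0.0477, -0.0053], 'gripper_width': -0.0003}
```

The gripper closed to zero width, so it's not holding the bar. I need to look.

```bash
python3 - <<'E'
from h import *
im=vision.snapshot("wrist")[:,:,::-1];s=vision.snapshot("scene")[:,:,::-1]
a=cv2.resize(im,(400,300));b=cv2.resize(s[150:270,170:330],(400,300),interpolation=cv2.INTER_CUBIC)
cv2.imwrite("pics/w3.png",im);cv2.imwrite("pics/s3.png",s);cv2.imwrite("pics/c3.png",np.hstack([a,b]))
E
```

```text
(no output)
```

View pics/c3.png

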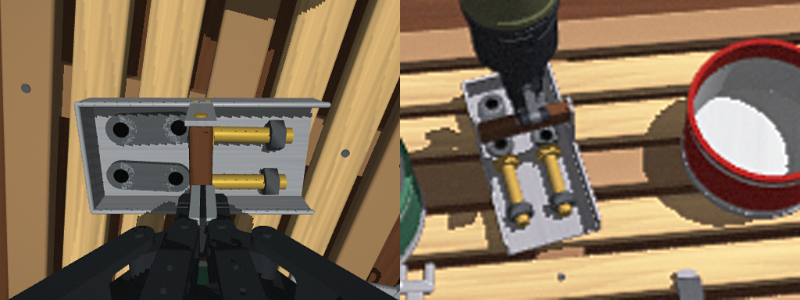

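```bash
python3 -m jog '[{"twist":[0,0,0],"slide":[0,0,0.003],"hand":1},{"twist":[0,0,0],"slide":[0,0,0.004],"hand":1},{"twist":[0,0,0],"slide":[0,0,0.003],"hand":1},{"twist":[0,0,0],"slide":[0,0,0],"hand":1},{"twist":[0,0,0],"slide":[0,0,0],"hand":1}]'
python3 - <<'E'
from h import *
s=manip.read_state();print({k:np.round(s[k],4).tolist() for k in("ee_pos","wrist_force","wrist_torque","gripper_width")})
im=vision.snapshot("wrist")[:,:,::-1];cv2.imwrite("pics/w4.png",im)
b=cv2.imread("pics/w3.png")
cv2.imwrite("pics/c4.png",np.hstack([cv2.resize(x[150:350,190:330],(400,571),interpolation=cv2.INTER_CUBIC) for x in(b,im)]))
print("diff rows",cv2.absdiff(b,im).mean())
E
```

```text
clock: 4.5
ee_pos: [0.5461, -0.0573, 0.1234]
ee_rot: [1.942, 2.469, 0.0]
wrist_force: [0.7, 0.0, -0.6]
gripper_width: -0.0
{'ee_pos': [0.5461, -0.0573, 0.1234], 'wrist_force': [0.7192, 0.0058, -0.58], 'wrist_torque': [0.0222, 0.0274, 0.0252], 'gripper_width': -0.0}
diff rows 19.150160047743057
```

View pics/c4.png

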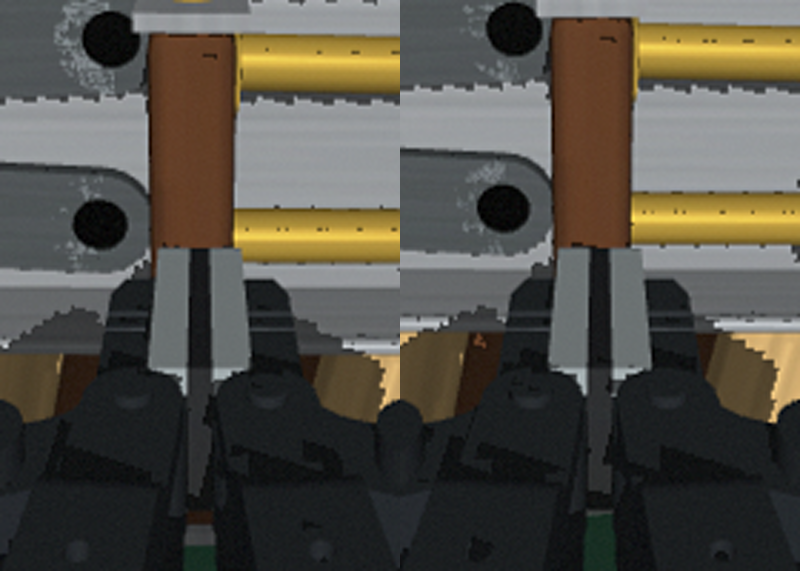

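The close-up shows the shut finger pads (pixels about (260,237)) lying over the bar. So the fingertips are above the bar although TCP z should put them beside it. Next I'll check the heights by triangulation.

```bash
python3 - <<'E'
from h import *
import pickle
s1=pickle.load(open("w1.pkl","rb"))
mk=lambda p,r:dict(ee_pos=p,ee_rot=r)
S={"w1":s1,"w2":mk([.5458,-.0605,.2538],[-1.945,-2.467,.001]),"w3":mk([.546,-.0573,.1132],[-1.9415,-2.4697,.0001]),"w4":mk([.5461,-.0573,.1234],[1.942,2.469,0])}
C={k:cam("wrist",v) for k,v in S.items()}
# bar +y end centre pixel in each: column profile of brown
u={}
for k in S:
    im=cv2.imread(f"pics/{k}.png");h=cv2.cvtColor(im,cv2.COLOR_BGR2HSV);m=cv2.inRange(h,(3,90,30),(18,255,150))
    c=proj(C[k],[.546,-.06,.145]); x0=int(c[0]);w=np.zeros_like(m);w[max(0,int(c[1])-90):int(c[1])+90,x0-30:x0+30]=255
    m=cv2.morphologyEx(m&w,cv2.MORPH_OPEN,np.ones((7,7)));kk,l,st,ce=cv2.connectedComponentsWithStats(m);i=1+np.argmax(st[1:,4])
    r=st[i,1];cols=np.where(l[r+4]==i)[0];u[k]=(cols.mean(),r);print(k,u[k],"width",len(cols),"exp TCP px",proj(C[k],S[k]["ee_pos"]).round(1))
for a,b in(("w1","w3"),("w2","w3"),("w1","w2"),("w1","w4")):print(a,b,tri(C[a],u[a],C[b],u[b]).round(4))
t,s=cam("top"),cam("scene")
for a,b in(((152,278),(592,128)),((310,238),(450,168))):print("top/scene bar end",tri(t,(240+a[0]/6,130+a[1]/6),s,(90+b[0]/4,160+b[1]/4)).round(4))
# fingertip edge px (260,237)
K,R,tt=C["w3"];
for z in(.10,.113,.13,.145,.15):print(z,ray(C["w3"],(260,237),z).round(4))
E
```

```text
w1 (np.float64(282.0), np.int32(66)) width 13 exp TCP px [259.2 224.9]
w2 (np.float64(259.0), np.int32(118)) width 17 exp TCP px [259.2 224.9]
w3 (np.float64(256.5), np.int32(167)) width 30 exp TCP px [259.2 224.9]
w4 (np.float64(256.5), np.int32(157)) width 28 exp TCP px [259.2 224.9]
w1 w3 [ 0.5342 -0.0155  0.149 ]
w2 w3 [ 0.5342 -0.0134  0.157 ]
w1 w2 [ 0.5344 -0.0152  0.1409]
w1 w4 [ 0.5343 -0.0152  0.1418]
top/scene bar end [ 0.5309 -0.0138  0.1332]
top/scene bar end [ 0.5519 -0.1041  0.1276]
0.1 [ 0.5498 -0.071   0.1   ]
0.113 [ 0.5482 -0.0647  0.113 ]
0.13 [ 0.5462 -0.0564  0.13  ]
0.145 [ 0.5444 -0.0491  0.145 ]
0.15 [ 0.5438 -0.0467  0.15  ]
```

Triangulation puts the bar top at z≈0.145, as expected. In both the open view (w2) and the shut view (w3), the real fingertips lie about 35 mm short of the reported TCP, which matches the empty closure. I'll trust that, reopen, and go down about 36 mm lower while watching the force.

```bash
python3 -m jog '[{"twist":[0,0,0],"slide":[0,0,0.003],"hand":-1},{"twist":[0,0,0],"slide":[0,-0.002,0],"hand":-1},{"twist":[0,0,0],"slide":[0,0,0],"hand":-1},{"twist":[0,0,0],"slide":[0,0,0],"hand":-1},{"twist":[0,0,0],"slide":[0,0,0],"hand":-1}]'
python3 -m jog '[{"twist":[0,0,0],"slide":[0,0,0],"hand":-1},{"twist":[0,0,0],"slide":[0,0,-0.01],"hand":-1},{"twist":[0,0,0],"slide":[0,0,-0.01],"hand":-1}]'
python3 -m jog '[{"twist":[0,0,0],"slide":[0,0,-0.01],"hand":-1},{"twist":[0,0,0],"slide":[0,0,0],"hand":-1}]'
python3 -m jog '[{"twist":[0,0,0],"slide":[0,0,-0.008],"hand":-1},{"twist":[0,0,0],"slide":[0,0,0],"hand":-1}]'
```

```text
clock: 5.05
ee_pos: [0.546, -0.0593, 0.1262]
ee_rot: [-1.942, -2.47, 0.0]
wrist_force: [0.5, -0.1, 0.1]
gripper_width: 0.0721
clock: 5.35
ee_pos: [0.546, -0.0593, 0.1055]
ee_rot: [1.942, 2.469, 0.0]
wrist_force: [-1.1, 0.3, -0.3]
gripper_width: 0.0857
clock: 5.55
ee_pos: [0.5448, -0.0594, 0.0943]
ee_rot: [-1.94, -2.468, 0.003]
wrist_force: [-0.6, -0.4, 0.3]
gripper_width: 0.0854
clock: 5.75
ee_pos: [0.5456, -0.0593, 0.0873]
ee_rot: [-1.941, -2.469, 0.001]
wrist_force: [-1.0, -0.1, -0.3]
gripper_width: 0.0852
```

```bash
python3 -m jog '[{"twist":[0,0,0],"slide":[0,0,-0.009],"hand":-1},{"twist":[0,0,0],"slide":[0,0,0],"hand":0},{"twist":[0,0,0],"slide":[0,0,0],"hand":0.5},{"twist":[0,0,0],"slide":[0,0,0],"hand":1},{"twist":[0,0,0],"slide":[0,0,0],"hand":1}]' 80
python3 -m jog '[{"twist":[0,0,0],"slide":[0,0,0],"hand":1},{"twist":[0,0,0],"slide":[0,0,0],"hand":1},{"twist":[0,0,0],"slide":[0,0,0],"hand":1},{"twist":[0,0,0],"slide":[0,0,0],"hand":1}]'
python3 - <<'E'
from h import *
s=manip.read_state();print({k:np.round(s[k],4).tolist() for k in("ee_pos","wrist_force","wrist_torque","gripper_width")})
cv2.imwrite("pics/w5.png",vision.snapshot("wrist")[:,:,::-1])
E
```

```text
clock: 6.25
ee_pos: [0.5462, -0.0593, 0.0795]
ee_rot: [1.941, 2.469, 0.0]
wrist_force: [-0.2, -0.7, -0.1]
gripper_width: 0.0278
clock: 6.65
ee_pos: [0.546, -0.0594, 0.0796]
ee_rot: [1.942, 2.469, -0.0]
wrist_force: [-1.8, -0.1, 5.6]
gripper_width: 0.0131
{'ee_pos': [0.546, -0.0594, 0.0796], 'wrist_force': [-1.8275, -0.0782, 5.5866], 'wrist_torque': [-0.1039, 0.4333, -0.0315], 'gripper_width': 0.0131}
```

The bar is held, with width 13 mm. Now I'll lift slowly and read the load.

```bash
cat > st.py <<'E'
from h import *
s=manip.read_state();R=Ro.from_rotvec(s["ee_rot"]).as_matrix()
print("p",np.round(s["ee_pos"],4),"F",np.round(s["wrist_force"],2),"M",np.round(s["wrist_torque"],3),"w",round(s["gripper_width"],4),"q",np.round(s["joint_pos"],2),"yaw",np.degrees(np.arctan2(R[1,1],R[0,1])).round(2),"ypitch",np.degrees(np.arcsin(R[2,1])).round(2),"zax",R[:,2].round(3),"t",s["clock"])
E
python3 -m jog '[{"twist":[0,0,0],"slide":[0,0,0.003],"hand":1},{"twist":[0,0,0],"slide":[0,0,0.004],"hand":1},{"twist":[0,0,0],"slide":[0,0,0.004],"hand":1},{"twist":[0,0,0],"slide":[0,0,0.002],"hand":1},{"twist":[0,0,0],"slide":[0,0,0],"hand":1}]'
python3 -m jog '[{"twist":[0,0,0],"slide":[0,0,0],"hand":1},{"twist":[0,0,0],"slide":[0,0,0],"hand":1},{"twist":[0,0,0],"slide":[0,0,0],"hand":1}]'
python3 st.py
python3 -m jog '[{"twist":[0,0,0],"slide":[0,0,0.01],"hand":1},{"twist":[0,0,0],"slide":[0,0,0.015],"hand":1},{"twist":[0,0,0],"slide":[0,0,0.02],"hand":1},{"twist":[0,0,0],"slide":[0,0,0.02],"hand":1},{"twist":[0,0,0],"slide":[0,0,0.01],"hand":1}]'
python3 -m jog '[{"twist":[0,0,0],"slide":[0,0,0],"hand":1},{"twist":[0,0,0],"slide":[0,0,0],"hand":1}]'
python3 st.py
python3 - <<'E'
from h import *
a=vision.snapshot("wrist")[:,:,::-1];b=vision.snapshot("scene")[:,:,::-1]
cv2.imwrite("pics/c6.png",np.hstack([cv2.resize(a,(400,300)),cv2.resize(b[130:290,70:283],(400,300),interpolation=cv2.INTER_CUBIC)]))
E
```

```text
clock: 7.2
ee_pos: [0.5462, -0.0593, 0.0924]
ee_rot: [1.942, 2.47, 0.0]
wrist_force: [0.2, 0.1, -7.7]
gripper_width: 0.0128
clock: 7.5
ee_pos: [0.5459, -0.0593, 0.0921]
ee_rot: [-1.942, -2.469, 0.0]
wrist_force: [-0.0, 0.5, -7.5]
gripper_width: 0.013
p [ 0.5459 -0.0593  0.0921] F [-0.03  0.5  -7.46] M [ 0.003 -0.012  0.016] w 0.013 q [ 0.49  0.57 -0.67  1.84  0.44  0.89 -0.14] yaw 13.65 ypitch -0.02 zax [-0.  0. -1.] t 7.5
clock: 8.0
ee_pos: [0.5469, -0.0589, 0.1696]
ee_rot: [1.94, 2.468, 0.003]
wrist_force: [0.5, 0.3, -7.5]
gripper_width: 0.0133
clock: 8.2
ee_pos: [0.5456, -0.0595, 0.1668]
ee_rot: [-1.942, -2.469, 0.001]
wrist_force: [-0.8, -0.8, -8.2]
gripper_width: 0.0129
p [ 0.5456 -0.0595  0.1668] F [-0.75 -0.83 -8.17] M [0.029 0.067 0.012] w 0.0129 q [ 0.54  0.48 -0.72  1.75  0.36  1.05 -0.07] yaw 13.64 ypitch -0.04 zax [-0.001 -0.    -1.   ] t 8.2
```

View pics/c6.png

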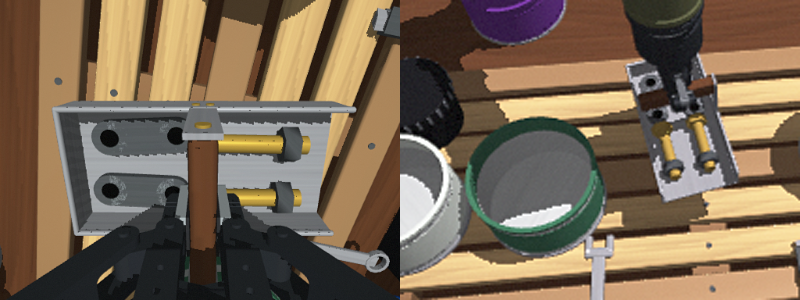

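The tray is held level, with 7.5 N of load, bar in the jaws and all four parts still on it. The underside is at TCP z − 0.0295. Next, carry it level to the near side of the green tin, heading −23°, with the lip 25 mm short of the tin's centre.

```bash
python3 -m jog '[{"twist":[0,0,-1.5],"slide":[-0.002,-0.006,0.008],"hand":1},{"twist":[0,0,-3],"slide":[-0.005,-0.012,0.012],"hand":1},{"twist":[0,0,-4],"slide":[-0.007,-0.016,0.012],"hand":1},{"twist":[0,0,-4.8],"slide":[-0.008,-0.019,0.006],"hand":1},{"twist":[0,0,-5],"slide":[-0.008,-0.02,0],"hand":1}]'
python3 -m jog '[{"twist":[0,0,-5],"slide":[-0.008,-0.02,0],"hand":1},{"twist":[0,0,-4.8],"slide":[-0.008,-0.019,0],"hand":1},{"twist":[0,0,-4],"slide":[-0.007,-0.016,0],"hand":1},{"twist":[0,0,-3],"slide":[-0.005,-0.012,0],"hand":1},{"twist":[0,0,-1.5],"slide":[-0.002,-0.0055,0],"hand":1}]'
python3 -m jog '[{"twist":[0,0,0],"slide":[0,0,0],"hand":1},{"twist":[0,0,0],"slide":[0,0,0],"hand":1},{"twist":[0,0,0],"slide":[0,0,0],"hand":1}]'
python3 st.py
python3 - <<'E'
from h import *
for n in("scene","wrist","top"):cv2.imwrite(f"pics/p7{n}.png",vision.snapshot(n)[:,:,::-1])
im=cv2.imread("pics/p7scene.png");C=cam("scene")
h=cv2.cvtColor(im,cv2.COLOR_BGR2HSV)
w=cam("top");print("tin ctr px scene/top",proj(C,[.601,-.254,.141]),proj(w,[.601,-.254,.141]))
a=cv2.resize(im[150:280,80:240],(400,325),interpolation=cv2.INTER_CUBIC);b=cv2.resize(cv2.imread("pics/p7wrist.png"),(400,325))
cv2.imwrite("pics/c7.png",np.hstack([a,b]))
E
```

```text
clock: 8.8
ee_pos: [0.5157, -0.1347, 0.207]
ee_rot: [2.317, 2.118, 0.001]
wrist_force: [0.6, -0.8, -7.6]
gripper_width: 0.013
clock: 9.3
ee_pos: [0.485, -0.2068, 0.2054]
ee_rot: [2.624, 1.727, -0.001]
wrist_force: [0.4, -0.2, -8.3]
gripper_width: 0.0134
clock: 9.6
ee_pos: [0.4866, -0.2035, 0.2053]
ee_rot: [-2.617, -1.738, -0.001]
wrist_force: [-0.5, 0.1, -7.8]
gripper_width: 0.0128
p [ 0.4866 -0.2035  0.2053] F [-0.52  0.06 -7.77] M [ 0.013 -0.032  0.061] w 0.0128 q [ 0.74  0.38 -0.56  1.74  0.22  1.08 -0.29] yaw -22.81 ypitch 0.0 zax [ 0.     0.001 -1.   ] t 9.6
tin ctr px scene/top [138.12614461 220.1217035 ] [335.292151   153.65713188]
```

View pics/c7.png

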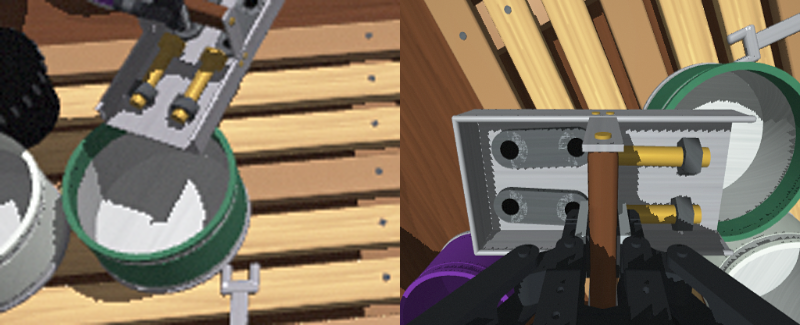

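The scene crop shows the tray lip over the tin's near rim, with the lip middle at about (157,130) and the mouth centre near (145,175). The wrist view shows the lip reaching over the mouth with all four parts on board. Before lowering, I'll check the lateral alignment numerically.

```bash
python3 - <<'E'
from h import *
from scipy.optimize import least_squares
C=cam("wrist",dict(ee_pos=[.4866,-.2035,.2053],ee_rot=[-2.617,-1.738,-.001]))
im=cv2.imread("pics/p7wrist.png");h=cv2.cvtColor(im,cv2.COLOR_BGR2HSV)
m=cv2.inRange(h,(60,70,30),(90,255,255))
k,l,st,_=cv2.connectedComponentsWithStats(m);i=1+np.argmax(st[1:,4]);print(st[i])
p=np.argwhere(l==i)[:,::-1];hu=cv2.convexHull(p.astype(np.int32))[:,0];
c0=proj(C,[.601,-.254,.141]);print("ctr px",c0)
for sel in (lambda q:q[1]>c0[1] and q[0]<508 and q[0]>c0[0]-20, lambda q:q[0]<508 and q[0]>c0[0]-20):
    P=np.array([ray(C,q,.141)[:2] for q in hu if sel(q)])
    if len(P)<4: continue
    f=least_squares(lambda v:np.hypot(*(P-v[:2]).T)-.0802,[.6,-.25]);print(len(P),f.x.round(4),np.abs(f.fun).max().round(4), np.hypot(*(P-[.601,-.254]).T).round(3))
# top: outer far/right arc
C=cam("top");im=cv2.imread("pics/top0.png");h=cv2.cvtColor(im,cv2.COLOR_BGR2HSV);m=cv2.inRange(h,(50,50,30),(95,255,255));m[:,:305]=0;m[:,365:]=0;m[:125]=0;m[190:]=0
hu=cv2.convexHull(np.argwhere(m>0)[:,::-1].astype(np.int32))[:,0]
P=np.array([ray(C,q,.141)[:2] for q in hu if q[0]>325 and q[1]<165])
f=least_squares(lambda v:np.hypot(*(P-v[:2]).T)-.0802,[.6,-.25]);print("top",len(P),f.x.round(4),np.abs(f.fun).max().round(4))
u=np.array([np.cos(np.radians(-22.8)),np.sin(np.radians(-22.8))]);n=np.array([-u[1],u[0]])
for c in([.6013,-.254],f.x):
    d=np.array(c)-[.4866,-.2035];print("s of TCP",-d@u,"lateral tin vs tray",d@n)
E
```

```text
[ 316   73  196  213 7988]
ctr px [425.80443029 191.77420273]
14 [ 0.6056 -0.254 ] 0.0087 [0.08  0.081 0.081 0.081 0.082 0.082 0.082 0.082 0.082 0.082 0.081 0.079
 0.076 0.069]
24 [ 0.6061 -0.2536] 0.0081 [0.08  0.081 0.081 0.081 0.082 0.082 0.082 0.082 0.082 0.082 0.081 0.079
 0.076 0.069 0.085 0.084 0.084 0.084 0.084 0.084 0.084 0.084 0.084 0.084]
top 10 [ 0.5974 -0.2505] 0.0006
s of TCP -0.1253072406030322 lateral tin vs tray -0.0021060513891630914
s of TCP -0.12035114573849277 lateral tin vs tray -0.00043863864237427046
```

```bash
cat > chk.py <<'E'
import sys
from h import *
s=manip.read_state();f=s["wrist_force"];print("z",round(s["ee_pos"][2],4),"F",np.round(f,1),"M",np.round(s["wrist_torque"],3))
sys.exit(not(f[2]<float(sys.argv[1])))
E
python3 -m jog '[{"twist":[0,0,0],"slide":[0,-0.001,-0.006],"hand":1},{"twist":[0,0,0],"slide":[0,0,-0.008],"hand":1},{"twist":[0,0,0],"slide":[0,0,-0.008],"hand":1},{"twist":[0,0,0],"slide":[0,0,-0.004],"hand":1},{"twist":[0,0,0],"slide":[0,0,0],"hand":1}]' >/dev/null
python3 chk.py -5.5 &&
python3 -m jog '[{"twist":[0,0,0],"slide":[0,0,-0.001],"hand":1},{"twist":[0,0,0],"slide":[0,0,-0.001],"hand":1},{"twist":[0,0,0],"slide":[0,0,0],"hand":1},{"twist":[0,0,0],"slide":[0,0,0],"hand":1}]' >/dev/null && python3 chk.py -5.5 &&
python3 -m jog '[{"twist":[0,0,0],"slide":[0,0,-0.0005],"hand":1},{"twist":[0,0,0],"slide":[0,0,-0.0005],"hand":1},{"twist":[0,0,0],"slide":[0,0,0],"hand":1}]' >/dev/null && python3 chk.py -5.5 &&
python3 -m jog '[{"twist":[0,0,0],"slide":[0,0,-0.0005],"hand":1},{"twist":[0,0,0],"slide":[0,0,0],"hand":1}]' >/dev/null && python3 chk.py -5.5 &&
python3 -m jog '[{"twist":[0,0,0],"slide":[0,0,-0.0005],"hand":1},{"twist":[0,0,0],"slide":[0,0,0],"hand":1}]' >/dev/null && python3 chk.py -5.5 &&
python3 -m jog '[{"twist":[0,0,0],"slide":[0,0,-0.0005],"hand":1},{"twist":[0,0,0],"slide":[0,0,0],"hand":1}]' >/dev/null && python3 chk.py -5.5 &&
python3 -m jog '[{"twist":[0,0,0],"slide":[0,0,-0.0005],"hand":1},{"twist":[0,0,0],"slide":[0,0,0],"hand":1}]' >/dev/null && python3 chk.py -5.5 &&
python3 -m jog '[{"twist":[0,0,0],"slide":[0,0,-0.0005],"hand":1},{"twist":[0,0,0],"slide":[0,0,0],"hand":1}]' >/dev/null && python3 chk.py -5.5 &&
python3 -m jog '[{"twist":[0,0,0],"slide":[0,0,-0.0005],"hand":1},{"twist":[0,0,0],"slide":[0,0,0],"hand":1}]' >/dev/null && python3 chk.py -5.5 &&
python3 -m jog '[{"twist":[0,0,0],"slide":[0,0,-0.0005],"hand":1},{"twist":[0,0,0],"slide":[0,0,0],"hand":1}]' >/dev/null && python3 chk.py -5.5
python3 st.py
```

```text
z 0.1782 F [-0.4  0.1 -7.7] M [ 0.018 -0.049 -0.054]
z 0.1774 F [ 0.1  0.7 -8. ] M [ 0.03  -0.048 -0.029]
z 0.1762 F [-0.7 -0.7 -8.6] M [ 0.018 -0.06  -0.021]
z 0.1757 F [-0.   0.2 -8.2] M [-0.016 -0.015 -0.055]
z 0.1752 F [-0.2  0.5 -7.8] M [ 0.015  0.006 -0.012]
z 0.1747 F [ 0.   0.5 -8.1] M [ 0.008 -0.016  0.01 ]
z 0.1742 F [ 0.6  0.1 -7.9] M [ 0.03  -0.064 -0.007]
z 0.1737 F [ 0.1  0.3 -8. ] M [ 0.035 -0.041  0.017]
z 0.1732 F [ 0.3  1.  -8.2] M [-0.002 -0.008 -0.004]
z 0.1727 F [ 0.3 -0.3 -7.9] M [ 0.008 -0.026  0.013]
p [ 0.486  -0.2058  0.1727] F [ 0.33 -0.35 -7.87] M [ 0.008 -0.026  0.013] w 0.0133 q [ 0.73  0.41 -0.55  1.79  0.25  1.   -0.31] yaw -22.95 ypitch -0.01 zax [-0.  0. -1.] t 12.35
```

```bash

python3 -m jog '[{"twist":[0,0,0],"slide":[0,0,-0.0005],"hand":1},{"twist":[0,0,0],"slide":[0,0,0],"hand":1}]' >/dev/null && python3 chk.py -6.3 &&
python3 -m jog '[{"twist":[0,0,0],"slide":[0,0,-0.0005],"hand":1},{"twist":[0,0,0],"slide":[0,0,0],"hand":1}]' >/dev/null && python3 chk.py -6.3 &&
python3 -m jog '[{"twist":[0,0,0],"slide":[0,0,-0.0005],"hand":1},{"twist":[0,0,0],"slide":[0,0,0],"hand":1}]' >/dev/null && python3 chk.py -6.3 &&
python3 -m jog '[{"twist":[0,0,0],"slide":[0,0,-0.0005],"hand":1},{"twist":[0,0,0],"slide":[0,0,0],"hand":1}]' >/dev/null && python3 chk.py -6.3 &&
python3 -m jog '[{"twist":[0,0,0],"slide":[0,0,-0.0005],"hand":1},{"twist":[0,0,0],"slide":[0,0,0],"hand":1}]' >/dev/null && python3 chk.py -6.3 &&
python3 -m jog '[{"twist":[0,0,0],"slide":[0,0,-0.0005],"hand":1},{"twist":[0,0,0],"slide":[0,0,0],"hand":1}]' >/dev/null && python3 chk.py -6.3 &&
python3 -m jog '[{"twist":[0,0,0],"slide":[0,0,-0.0005],"hand":1},{"twist":[0,0,0],"slide":[0,0,0],"hand":1}]' >/dev/null && python3 chk.py -6.3 &&
python3 -m jog '[{"twist":[0,0,0],"slide":[0,0,-0.0005],"hand":1},{"twist":[0,0,0],"slide":[0,0,0],"hand":1}]' >/dev/null && python3 chk.py -6.3 &&
python3 -m jog '[{"twist":[0,0,0],"slide":[0,0,-0.0005],"hand":1},{"twist":[0,0,0],"slide":[0,0,0],"hand":1}]' >/dev/null && python3 chk.py -6.3 &&
python3 -m jog '[{"twist":[0,0,0],"slide":[0,0,-0.0005],"hand":1},{"twist":[0,0,0],"slide":[0,0,0],"hand":1}]' >/dev/null && python3 chk.py -6.3 &&
python3 -m jog '[{"twist":[0,0,0],"slide":[0,0,-0.0005],"hand":1},{"twist":[0,0,0],"slide":[0,0,0],"hand":1}]' >/dev/null && python3 chk.py -6.3 &&
python3 -m jog '[{"twist":[0,0,0],"slide":[0,0,-0.0005],"hand":1},{"twist":[0,0,0],"slide":[0,0,0],"hand":1}]' >/dev/null && python3 chk.py -6.3
python3 st.py
```

```text
z 0.1724 F [ 0.3  0.5 -6.6] M [0.023 0.046 0.007]
z 0.1721 F [-1.9  1.5 -2.4] M [ 0.054  0.273 -0.019]
p [ 0.4861 -0.2056  0.1721] F [-1.9   1.49 -2.38] M [ 0.054  0.273 -0.019] w 0.0128 q [ 0.73  0.41 -0.55  1.79  0.25  1.   -0.31] yaw -22.94 ypitch 0.02 zax [ 0. -0. -1.] t 12.75
```

Contact felt at TCP z=0.1721, so the local rim is at about 0.1426 m. Now I'll ease off slightly and work out the pivot moves.

```bash
python3 -m jog '[{"twist":[0,0,0],"slide":[0,0,0.0003],"hand":1},{"twist":[0,0,0],"slide":[0,0,0],"hand":1},{"twist":[0,0,0],"slide":[0,0,0],"hand":1}]' >/dev/null; python3 chk.py 0; python3 - <<'E'
import numpy as np
u=np.array([np.cos(np.radians(-22.94)),np.sin(np.radians(-22.94))]);n=np.array([-u[1],u[0]]);print("n",n.round(3),"u",u.round(3))
f=lambda t:np.array([-.066*np.cos(t)+.0295*np.sin(t),.0295*np.cos(t)+.066*np.sin(t)])
for a in range(0,46,3):
    d=f(np.radians(a+3))-f(np.radians(a));print(a,"->",a+3,"slide mm",(np.r_[d[0]*u,d[1]]*1000).round(2),"twist",(3*n).round(2))
E
```

```text
z 0.1722 F [-1.9  1.5 -2.5] M [0.169 0.249 0.004]
n [0.39  0.921] u [ 0.921 -0.39 ]
0 -> 3 slide mm [ 1.51 -0.64  3.41] twist [1.17 2.76]
3 -> 6 slide mm [ 1.67 -0.71  3.32] twist [1.17 2.76]
6 -> 9 slide mm [ 1.83 -0.77  3.22] twist [1.17 2.76]
9 -> 12 slide mm [ 1.98 -0.84  3.12] twist [1.17 2.76]
12 -> 15 slide mm [ 2.13 -0.9   3.  ] twist [1.17 2.76]
15 -> 18 slide mm [ 2.27 -0.96  2.87] twist [1.17 2.76]
18 -> 21 slide mm [ 2.4  -1.02  2.74] twist [1.17 2.76]
21 -> 24 slide mm [ 2.53 -1.07  2.6 ] twist [1.17 2.76]
24 -> 27 slide mm [ 2.65 -1.12  2.45] twist [1.17 2.76]
27 -> 30 slide mm [ 2.77 -1.17  2.3 ] twist [1.17 2.76]
30 -> 33 slide mm [ 2.88 -1.22  2.14] twist [1.17 2.76]
33 -> 36 slide mm [ 2.97 -1.26  1.97] twist [1.17 2.76]
36 -> 39 slide mm [ 3.07 -1.3   1.8 ] twist [1.17 2.76]
39 -> 42 slide mm [ 3.15 -1.33  1.62] twist [1.17 2.76]
42 -> 45 slide mm [ 3.22 -1.36  1.44] twist [1.17 2.76]
45 -> 48 slide mm [ 3.29 -1.39  1.26] twist [1.17 2.76]
```

```bash
python3 -m jog '[{"twist":[0,0,0],"slide":[0,0,0.0003],"hand":1},{"twist":[0,0,0],"slide":[0,0,0],"hand":1}]' >/dev/null; python3 chk.py -3 && python3 -m jog '[{"twist":[0.585,1.38,0],"slide":[0.00075,-0.0003,0.0017],"hand":1},{"twist":[0.585,1.38,0],"slide":[0.00075,-0.0003,0.0017],"hand":1},{"twist":[0,0,0],"slide":[0,0,0],"hand":1}]' >/dev/null; python3 chk.py 0;python3 -m jog '[{"twist":[0,0,0],"slide":[0,0,0],"hand":1}]' >/dev/null;  python3 st.py
```

```text
z 0.1723 F [-1.1  0.8 -3.6] M [0.119 0.068 0.019]
z 0.1756 F [-0.5  0.3 -4.8] M [-0.238 -0.14  -0.043]
p [ 0.488  -0.2068  0.1755] F [ 0.95 -0.35 -6.76] M [-0.298 -0.478  0.075] w 0.0129 q [ 0.72  0.44 -0.54  1.73  0.24  1.08 -0.31] yaw -22.95 ypitch -2.92 zax [-0.047  0.02  -0.999] t 13.65
```

```bash
J="python3 -m jog"
python3 -m jog '[{"twist":[0.585,1.38,0],"slide":[0.0008,-0.00035,0.0016],"hand":1},{"twist":[0.585,1.38,0],"slide":[0.0008,-0.00035,0.0016],"hand":1},{"twist":[0,0,0],"slide":[0,0,0],"hand":1},{"twist":[0,0,0],"slide":[0,0,0],"hand":1}]' >/dev/null; python3 chk.py -3.5 &&
python3 -m jog '[{"twist":[0.585,1.38,0],"slide":[0.0009,-0.0004,0.0016],"hand":1},{"twist":[0.585,1.38,0],"slide":[0.0009,-0.0004,0.0016],"hand":1},{"twist":[0,0,0],"slide":[0,0,0],"hand":1},{"twist":[0,0,0],"slide":[0,0,0],"hand":1}]' >/dev/null; python3 chk.py -3.5; python3 st.py
```

```text
z 0.1788 F [ 1.3 -0.9 -5.7] M [-0.371 -0.598  0.087]
z 0.1821 F [ 0.1 -0.4 -5.4] M [-0.47  -0.786  0.   ]
p [ 0.4911 -0.208   0.1821] F [ 0.07 -0.42 -5.37] M [-0.47  -0.786  0.   ] w 0.0124 q [ 0.7   0.51 -0.54  1.62  0.23  1.24 -0.3 ] yaw -22.94 ypitch -8.9 zax [-0.142  0.06  -0.988] t 14.45
```

```bash
python3 -m jog '[{"twist":[0.585,1.38,0],"slide":[0.001,-0.0004,0.00155],"hand":1},{"twist":[0.585,1.38,0],"slide":[0.001,-0.0004,0.00155],"hand":1},{"twist":[0,0,0],"slide":[0,0,0],"hand":1},{"twist":[0,0,0],"slide":[0,0,0],"hand":1}]' >/dev/null; python3 chk.py -3.5 &&
python3 -m jog '[{"twist":[0.585,1.38,0],"slide":[0.00105,-0.00045,0.0015],"hand":1},{"twist":[0.585,1.38,0],"slide":[0.00105,-0.00045,0.0015],"hand":1},{"twist":[0,0,0],"slide":[0,0,0],"hand":1},{"twist":[0,0,0],"slide":[0,0,0],"hand":1}]' >/dev/null; python3 chk.py -3.5 ; python3 st.py
```

```text
z 0.1852 F [ 1.3 -0.7 -5.8] M [-0.507 -0.933  0.081]
z 0.1882 F [ 1.7 -0.3 -6.2] M [-0.473 -1.159  0.05 ]
p [ 0.4953 -0.2096  0.1882] F [ 1.7  -0.29 -6.16] M [-0.473 -1.159  0.05 ] w 0.013 q [ 0.67  0.58 -0.53  1.5   0.23  1.4  -0.29] yaw -22.93 ypitch -14.88 zax [-0.236  0.1   -0.966] t 15.25
```

```bash
cat > gold.py <<'E'
from h import *
s=manip.read_state();im=vision.snapshot("wrist")[:,:,::-1];import time;cv2.imwrite(f"pics/g{s['clock']:.2f}.png",im)
h=cv2.cvtColor(im,cv2.COLOR_BGR2HSV);m=cv2.inRange(h,(18,150,80),(32,255,255));m=cv2.morphologyEx(m,cv2.MORPH_OPEN,np.ones((3,3)))
k,l,st,ce=cv2.connectedComponentsWithStats(m);print("gold",[(ce[i].round(0).tolist(),int(st[i,4])) for i in range(1,k) if st[i,4]>25])
E
python3 gold.py
python3 -m jog '[{"twist":[0.585,1.38,0],"slide":[0.00115,-0.0005,0.0014],"hand":1},{"twist":[0.585,1.38,0],"slide":[0.00115,-0.0005,0.0014],"hand":1},{"twist":[0,0,0],"slide":[0,0,0],"hand":1},{"twist":[0,0,0],"slide":[0,0,0],"hand":1}]' >/dev/null; python3 chk.py -3.5 && python3 gold.py &&
python3 -m jog '[{"twist":[0.585,1.38,0],"slide":[0.0012,-0.0005,0.00135],"hand":1},{"twist":[0.585,1.38,0],"slide":[0.0012,-0.0005,0.00135],"hand":1},{"twist":[0,0,0],"slide":[0,0,0],"hand":1},{"twist":[0,0,0],"slide":[0,0,0],"hand":1}]' >/dev/null; python3 chk.py -3.5 ; python3 gold.py; python3 st.py
```

```text
gold [([259.0, 160.0], 138), ([322.0, 184.0], 1759), ([393.0, 186.0], 193), ([328.0, 252.0], 1046), ([381.0, 253.0], 183)]
z 0.191 F [ 1.8 -0.4 -5. ] M [-0.425 -1.245  0.071]
gold [([259.0, 160.0], 139), ([322.0, 184.0], 1784), ([393.0, 186.0], 199), ([328.0, 252.0], 1064), ([382.0, 253.0], 180)]
z 0.1937 F [ 2.3  0.4 -5.6] M [-0.5   -1.487  0.035]
gold [([259.0, 160.0], 138), ([322.0, 184.0], 1799), ([394.0, 186.0], 193), ([328.0, 252.0], 1057), ([382.0, 253.0], 186)]
p [ 0.4999 -0.2116  0.1937] F [ 2.43 -0.31 -4.87] M [-0.484 -1.529  0.009] w 0.013 q [ 0.64  0.65 -0.52  1.37  0.22  1.55 -0.28] yaw -22.93 ypitch -20.89 zax [-0.328  0.139 -0.934] t 16.2
```

```bash
python3 -m jog '[{"twist":[0.39,0.92,0],"slide":[0.00083,-0.00035,0.00087],"hand":1},{"twist":[0.39,0.92,0],"slide":[0.00083,-0.00035,0.00087],"hand":1},{"twist":[0,0,0],"slide":[0,0,0],"hand":1},{"twist":[0,0,0],"slide":[0,0,0],"hand":1}]' >/dev/null; python3 chk.py -3 && python3 gold.py &&
python3 -m jog '[{"twist":[0.39,0.92,0],"slide":[0.00086,-0.00036,0.00084],"hand":1},{"twist":[0.39,0.92,0],"slide":[0.00086,-0.00036,0.00084],"hand":1},{"twist":[0,0,0],"slide":[0,0,0],"hand":1},{"twist":[0,0,0],"slide":[0,0,0],"hand":1}]' >/dev/null; python3 chk.py -3 ; python3 gold.py; python3 st.py
```

```text
z 0.1954 F [ 1.6  0.5 -3.6] M [-0.438 -1.352  0.081]
gold [([259.0, 160.0], 138), ([322.0, 184.0], 1824), ([394.0, 186.0], 198), ([329.0, 252.0], 1063), ([383.0, 253.0], 177)]
z 0.1969 F [ 1.6 -0.2 -4.4] M [-0.467 -1.452 -0.005]
gold [([259.0, 160.0], 138), ([324.0, 184.0], 2249), ([406.0, 186.0], 180), ([294.0, 244.0], 34), ([334.0, 253.0], 1251), ([393.0, 253.0], 179)]
p [ 0.5034 -0.2131  0.197 ] F [ 2.39  0.16 -4.5 ] M [-0.49  -1.603 -0.005] w 0.0125 q [ 0.62  0.7  -0.51  1.29  0.22  1.65 -0.28] yaw -22.94 ypitch -24.96 zax [-0.389  0.165 -0.907] t 17.1
```

The bolts have started to slide at 25°. Now I'll hold and watch.

```bash
for i in 1 2 3; do python3 -m jog '[{"twist":[0,0,0],"slide":[0,0,0],"hand":1},{"twist":[0,0,0],"slide":[0,0,0],"hand":1}]' >/dev/null; python3 chk.py 0 ; python3 gold.py; done
```

```text
z 0.1971 F [ 2.3  1.  -5.6] M [-0.476 -1.476  0.014]
gold [([259.0, 160.0], 139), ([349.0, 183.0], 2692), ([439.0, 186.0], 157), ([346.0, 251.0], 2104), ([424.0, 253.0], 148)]
z 0.1972 F [ 1.8  0.9 -4.4] M [-0.493 -1.259  0.081]
gold [([259.0, 160.0], 138), ([407.0, 182.0], 2766), ([393.0, 251.0], 2417)]
z 0.1974 F [-0.5  1.1 -2.6] M [-0.204 -0.836 -0.085]
gold [([259.0, 160.0], 138), ([478.0, 162.0], 39), ([506.0, 174.0], 226), ([501.0, 223.0], 394)]
```

```bash
cat > plates.py <<'E'
from h import *
import glob,os
r=cv2.imread(sorted(glob.glob("pics/g*.png"),key=os.path.getmtime)[0])
s=manip.read_state();im=vision.snapshot("wrist")[:,:,::-1];cv2.imwrite(f"pics/g{s['clock']:.2f}.png",im)
g=cv2.cvtColor(im,cv2.COLOR_BGR2GRAY)[140:270,70:245]
m=cv2.morphologyEx((g<28).astype(np.uint8),cv2.MORPH_OPEN,np.ones((3,3)));k,l,st,ce=cv2.connectedComponentsWithStats(m)
print("diff",cv2.absdiff(r,im)[150:260,80:240].mean().round(1),"dark",[((ce[i]+[70,140]).round(0).tolist(),int(st[i,4])) for i in range(1,k) if 40<st[i,4]<800])
E
python3 plates.py; python3 chk.py 0
python3 -m jog '[{"twist":[0.39,0.92,0],"slide":[0.0009,-0.00038,0.0008],"hand":1},{"twist":[0.39,0.92,0],"slide":[0.0009,-0.00038,0.0008],"hand":1},{"twist":[0,0,0],"slide":[0,0,0],"hand":1},{"twist":[0,0,0],"slide":[0,0,0],"hand":1}]' >/dev/null; python3 chk.py 0; python3 plates.py; python3 gold.py; python3 st.py
```

```text
diff 42.1 dark []
z 0.1974 F [ 1.2  1.1 -2.7] M [-0.115 -0.822 -0.083]
z 0.1986 F [ 0.9  0.2 -2.2] M [-0.309 -1.024  0.019]
diff 38.3 dark []
gold [([259.0, 160.0], 139), ([508.0, 183.0], 74), ([505.0, 221.0], 245)]
p [ 0.5051 -0.2138  0.1987] F [ 1.52 -0.5  -2.55] M [-0.336 -1.172  0.064] w 0.0128 q [ 0.61  0.73 -0.5   1.25  0.21  1.7  -0.28] yaw -22.94 ypitch -26.95 zax [-0.417  0.177 -0.891] t 18.4
```

```bash
python3 - <<'E'
import cv2,glob,os
fs=sorted(glob.glob("pics/g*.png"),key=os.path.getmtime)
for f in(fs[0],fs[-3],fs[-2],fs[-1]):
    g=cv2.blur(cv2.cvtColor(cv2.imread(f),cv2.COLOR_BGR2GRAY),(9,9));print(f)
    for r in(184,218,245):print(r,g[r,70:512:12].tolist())
E
```

```text
pics/g15.25.png
184 [85, 102, 70, 78, 81, 82, 21, 96, 106, 102, 102, 103, 126, 58, 83, 90, 85, 67, 166, 109, 83, 83, 130, 180, 181, 94, 96, 173, 181, 158, 240, 240, 240, 238, 237, 235, 233]
218 [77, 139, 70, 71, 85, 87, 163, 167, 175, 184, 188, 188, 188, 188, 157, 90, 85, 66, 187, 186, 112, 84, 84, 129, 184, 183, 183, 182, 181, 161, 233, 233, 232, 232, 233, 233, 233]
245 [36, 66, 87, 71, 78, 51, 15, 81, 107, 102, 102, 118, 46, 39, 119, 87, 85, 64, 81, 61, 73, 72, 72, 112, 90, 87, 123, 182, 182, 214, 236, 236, 236, 225, 186, 157, 154]
pics/g17.85.png
184 [49, 93, 73, 82, 88, 88, 134, 183, 184, 184, 184, 184, 184, 183, 153, 88, 84, 64, 183, 182, 112, 42, 21, 49, 79, 99, 99, 100, 66, 40, 99, 110, 188, 241, 138, 79, 107]
218 [41, 124, 73, 74, 88, 88, 98, 183, 183, 184, 183, 183, 183, 183, 156, 89, 83, 62, 181, 181, 175, 162, 148, 82, 83, 84, 132, 176, 176, 110, 107, 238, 240, 199, 89, 133, 160]
245 [91, 107, 81, 74, 87, 89, 89, 182, 184, 184, 183, 182, 179, 142, 125, 86, 83, 61, 94, 93, 14, 7, 53, 50, 50, 51, 119, 13, 33, 102, 108, 204, 238, 237, 237, 237, 236]
pics/g18.30.png
184 [43, 8
[... 321 characters left out ...]
, 75, 138]
245 [85, 99, 76, 69, 81, 84, 84, 148, 171, 171, 170, 170, 167, 133, 118, 80, 77, 55, 88, 134, 167, 84, 94, 82, 82, 82, 88, 166, 88, 30, 27, 77, 76, 75, 74, 147, 228]
pics/g18.35.png
184 [46, 88, 68, 76, 83, 83, 97, 170, 171, 171, 171, 171, 171, 171, 143, 81, 78, 59, 170, 169, 169, 145, 92, 82, 98, 154, 165, 164, 164, 127, 81, 79, 79, 78, 78, 69, 79]
218 [36, 113, 69, 69, 83, 83, 83, 167, 170, 171, 170, 170, 170, 169, 145, 82, 77, 57, 169, 168, 168, 168, 167, 89, 81, 81, 81, 160, 164, 100, 85, 107, 89, 72, 76, 76, 138]
245 [85, 99, 77, 69, 82, 84, 84, 147, 171, 171, 170, 169, 167, 133, 118, 80, 77, 55, 88, 134, 167, 84, 92, 81, 82, 82, 88, 166, 88, 30, 28, 80, 75, 75, 82, 149, 228]
```

The tray floor looks clear, with something grey (a hole at about (420,245)) right at the lip, so a plate tail may be hanging. I'll tip 4° more, then draw the tray back 20 mm along its own plane, still resting on the rim.

```bash
python3 -m jog '[{"twist":[0.39,0.92,0],"slide":[0.00092,-0.00039,0.0008],"hand":1},{"twist":[0.39,0.92,0],"slide":[0.00092,-0.00039,0.0008],"hand":1},{"twist":[0,0,0],"slide":[0,0,0],"hand":1}]' >/dev/null; python3 chk.py 1.5 && python3 -m jog '[{"twist":[0.39,0.92,0],"slide":[0.00095,-0.0004,0.00075],"hand":1},{"twist":[0.39,0.92,0],"slide":[0.00095,-0.0004,0.00075],"hand":1},{"twist":[0,0,0],"slide":[0,0,0],"hand":1},{"twist":[0,0,0],"slide":[0,0,0],"hand":1}]' >/dev/null; python3 chk.py 1; python3 st.py
python3 gold.py;python3 - <<'E'
import cv2,glob,os
f=sorted(glob.glob("pics/g*.png"),key=os.path.getmtime)[-1]
g=cv2.blur(cv2.cvtColor(cv2.imread(f),cv2.COLOR_BGR2GRAY),(5,5))
for r in(170,184,200,218,235,245,255):print(r,g[r,320:512:8].tolist())
E
```

```text
z 0.2001 F [ 0.4  0.1 -0.9] M [-0.265 -0.83  -0.023]
z 0.2016 F [ 1.2  0.5 -2.2] M [-0.227 -1.199 -0.024]
p [ 0.5089 -0.2153  0.2016] F [ 1.23  0.54 -2.2 ] M [-0.227 -1.199 -0.024] w 0.0125 q [ 0.59  0.78 -0.49  1.16  0.21  1.8  -0.27] yaw -22.93 ypitch -30.97 zax [-0.474  0.201 -0.857] t 19.1
gold [([259.0, 160.0], 139), ([509.0, 224.0], 78)]
170 [86, 85, 85, 107, 167, 167, 166, 166, 166, 165, 164, 164, 82, 79, 26, 11, 73, 78, 79, 78, 79, 81, 70, 10]
184 [167, 152, 93, 84, 83, 83, 124, 164, 162, 161, 161, 160, 160, 103, 92, 88, 84, 81, 78, 77, 77, 80, 91, 76]
200 [164, 164, 163, 164, 164, 89, 83, 82, 83, 81, 142, 162, 143, 104, 104, 104, 139, 193, 147, 185, 217, 184, 198, 182]
218 [165, 165, 165, 164, 164, 83, 83, 82, 82, 82, 82, 118, 107, 103, 99, 93, 147, 126, 96, 68, 71, 75, 76, 101]
235 [168, 167, 167, 167, 150, 84, 84, 84, 84, 84, 76, 97, 79, 48, 84, 90, 78, 79, 78, 80, 82, 11, 11, 79]
245 [165, 142, 82, 93, 144, 84, 84, 83, 83, 83, 69, 80, 21, 11, 39, 83, 80, 79, 79, 78, 83, 46, 78, 128]
255 [166, 124, 84, 84, 84, 84, 84, 84, 84, 84, 84, 79, 72, 64, 94, 78, 78, 78, 79, 93, 125, 154, 192, 231]
```

Two plates hang with their tails on the lip, with holes at (420,245)/(492,235) and (436,170)/(504,170). Now I'll draw back in-plane.

```bash
python3 -m jog '[{"twist":[0,0,0],"slide":[-0.0016,0.0007,0.001],"hand":1},{"twist":[0,0,0],"slide":[-0.0031,0.0013,0.0021],"hand":1},{"twist":[0,0,0],"slide":[-0.0031,0.0013,0.0021],"hand":1}]' >/dev/null; python3 chk.py 2 &&
python3 -m jog '[{"twist":[0,0,0],"slide":[-0.0031,0.0013,0.0021],"hand":1},{"twist":[0,0,0],"slide":[-0.0031,0.0013,0.0021],"hand":1},{"twist":[0,0,0],"slide":[-0.0017,0.0007,0.001],"hand":1},{"twist":[0,0,0],"slide":[0,0,0],"hand":1},{"twist":[0,0,0],"slide":[0,0,0],"hand":1}]' >/dev/null; python3 chk.py 1; python3 st.py
python3 gold.py;python3 - <<'E'
import cv2,glob,os
f=sorted(glob.glob("pics/g*.png"),key=os.path.getmtime)[-1]
g=cv2.blur(cv2.cvtColor(cv2.imread(f),cv2.COLOR_BGR2GRAY),(5,5))
for r in(150,170,184,200,218,235,245,255):print(r,g[r,320:512:8].tolist())
E
```

```text
z 0.2073 F [ 1.   0.2 -3.2] M [-0.398 -1.365  0.027]
z 0.2124 F [ 0.3  0.2 -1.9] M [-0.358 -1.016 -0.052]
p [ 0.4928 -0.2088  0.2124] F [ 0.31  0.17 -1.92] M [-0.358 -1.016 -0.052] w 0.0133 q [ 0.6   0.75 -0.5   1.21  0.2   1.79 -0.28] yaw -22.95 ypitch -30.99 zax [-0.474  0.201 -0.857] t 19.95
gold [([259.0, 160.0], 137)]
150 [84, 83, 84, 83, 83, 83, 83, 83, 82, 82, 82, 82, 82, 91, 105, 104, 104, 109, 120, 120, 122, 124, 129, 167]
170 [85, 85, 85, 133, 166, 166, 165, 165, 165, 164, 163, 162, 162, 103, 103, 103, 104, 105, 104, 148, 238, 234, 164, 109]
184 [166, 155, 91, 83, 83, 82, 117, 163, 161, 160, 160, 159, 159, 103, 103, 103, 104, 127, 173, 188, 187, 226, 235, 236]
200 [163, 163, 163, 163, 163, 95, 82, 82, 82, 82, 138, 161, 124, 45, 45, 44, 64, 106, 133, 158, 187, 223, 237, 237]
218 [164, 164, 164, 164, 164, 85, 82, 82, 82, 82, 81, 135, 36, 36, 45, 45, 107, 106, 105, 115, 24, 14, 40, 101]
235 [166, 166, 166, 166, 159, 84, 84, 83, 83, 83, 83, 136, 102, 101, 101, 102, 200, 193, 163, 114, 111, 110, 102, 102]
245 [164, 112, 83, 97, 121, 84, 83, 83, 83, 83, 83, 149, 99, 100, 102, 102, 233, 233, 232, 232, 233, 232, 232, 232]
255 [165, 116, 84, 84, 84, 84, 84, 84, 84, 83, 83, 137, 97, 97, 96, 101, 234, 233, 232, 234, 234, 233, 230, 230]
```

The plates appear to have dropped. For the last view, I'll use a composite to verify it.

```bash
python3 - <<'E'
from h import *
a,b,c=[vision.snapshot(n)[:,:,::-1] for n in("wrist","scene","top")]
cv2.imwrite("pics/f_top.png",c);cv2.imwrite("pics/f_scene.png",b)
L=np.vstack([cv2.resize(a,(400,300)),cv2.resize(c[120:210,280:400],(400,300),interpolation=cv2.INTER_CUBIC)])
Rr=np.vstack([cv2.resize(b[170:275,80:220],(400,300),interpolation=cv2.INTER_CUBIC),cv2.resize(b,(400,300))])
cv2.imwrite("pics/c8.png",np.hstack([L,Rr]))
E
```

```text
(no output)
```

View pics/c8.png

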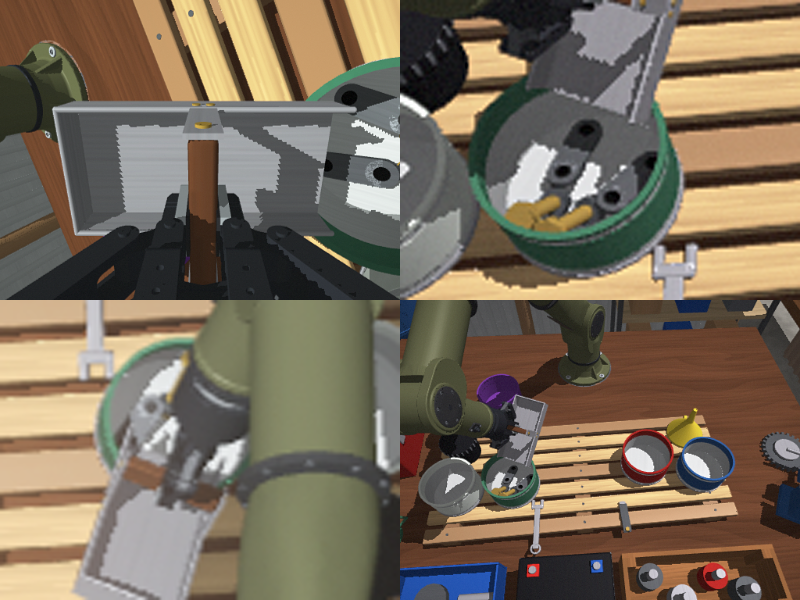

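The composite shows all four parts lying in the green tin (top right: two bolts at (540,215) and two plates at about (585,150) and (630,180)). The tray is empty and the tin is upright. Next: lift clear, level, and swing back over the rack.

```bash
python3 -m jog '[{"twist":[0,0,0],"slide":[0,0,0.004],"hand":1},{"twist":[0,0,0],"slide":[-0.002,0.001,0.012],"hand":1},{"twist":[0,0,0],"slide":[-0.003,0.001,0.018],"hand":1},{"twist":[0,0,0],"slide":[0,0,0.018],"hand":1},{"twist":[0,0,0],"slide":[0,0,0.008],"hand":1}]' >/dev/null; python3 chk.py 0
python3 -m jog '[{"twist":[-1.95,-4.6,0],"slide":[0,0,0],"hand":1},{"twist":[-2.73,-6.45,0],"slide":[0,0,0],"hand":1},{"twist":[-2.73,-6.45,0],"slide":[0,0,0],"hand":1},{"twist":[-2.73,-6.45,0],"slide":[0,0,0],"hand":1},{"twist":[-1.95,-4.6,0],"slide":[0,0,0],"hand":1}]' >/dev/null
python3 -m jog '[{"twist":[0,0,0],"slide":[0,0,0],"hand":1},{"twist":[0,0,0],"slide":[0,0,0],"hand":1},{"twist":[0,0,0],"slide":[0,0,0],"hand":1}]' >/dev/null; python3 st.py
```

```text
z 0.2745 F [-0.3  0.7 -3.6] M [-0.435 -1.039 -0.044]
p [ 0.4883 -0.2071  0.272 ] F [ 0.3   0.24 -4.57] M [-0.071  0.011 -0.003] w 0.0129 q [ 0.74  0.33 -0.55  1.62  0.18  1.24 -0.24] yaw -22.97 ypitch -0.09 zax [-0.001  0.001 -1.   ] t 21.45
```

```bash
python3 -m jog '[{"twist":[0,0,2.2],"slide":[0.0035,0.009,0],"hand":1},{"twist":[0,0,4.4],"slide":[0.007,0.0177,0],"hand":1},{"twist":[0,0,5.9],"slide":[0.0092,0.0236,0],"hand":1},{"twist":[0,0,5.9],"slide":[0.0092,0.0236,0],"hand":1},{"twist":[0,0,5.8],"slide":[0.0092,0.0236,0],"hand":1}]' >/dev/null
python3 -m jog '[{"twist":[0,0,5.8],"slide":[0.0092,0.0236,0],"hand":1},{"twist":[0,0,4.4],"slide":[0.007,0.0177,0],"hand":1},{"twist":[0,0,2.2],"slide":[0.0034,0.009,0],"hand":1},{"twist":[0,0,0],"slide":[0,0,-0.015],"hand":1},{"twist":[0,0,0],"slide":[0,0,-0.03],"hand":1}]' >/dev/null
python3 -m jog '[{"twist":[0,0,0],"slide":[0,0,-0.035],"hand":1},{"twist":[0,0,0],"slide":[0,0,-0.035],"hand":1},{"twist":[0,0,0],"slide":[0,0,-0.025],"hand":1},{"twist":[0,0,0],"slide":[0,0,-0.015],"hand":1},{"twist":[0,0,0],"slide":[0,0,0],"hand":1}]' >/dev/null
python3 -m jog '[{"twist":[0,0,0],"slide":[0,0,0],"hand":1},{"twist":[0,0,0],"slide":[0,0,0],"hand":1}]' >/dev/null; python3 st.py
```

```text
p [ 0.5466 -0.0588  0.1182] F [-0.16  0.85 -3.36] M [ 0.015 -0.048  0.043] w 0.0131 q [ 0.5   0.53 -0.67  1.81  0.4   0.93 -0.11] yaw 13.65 ypitch 0.11 zax [ 0.002  0.    -1.   ] t 23.15
```

```bash
python3 -m jog '[{"twist":[0,0,0],"slide":[0,0,-0.01],"hand":1},{"twist":[0,0,0],"slide":[0,0,-0.014],"hand":1},{"twist":[0,0,0],"slide":[0,0,-0.008],"hand":1},{"twist":[0,0,0],"slide":[0,0,-0.003],"hand":1},{"twist":[0,0,0],"slide":[0,0,0],"hand":1}]' >/dev/null; python3 chk.py -2 &&
python3 -m jog '[{"twist":[0,0,0],"slide":[0,0,-0.0015],"hand":1},{"twist":[0,0,0],"slide":[0,0,0],"hand":1}]' >/dev/null; python3 chk.py -2 &&
python3 -m jog '[{"twist":[0,0,0],"slide":[0,0,-0.001],"hand":1},{"twist":[0,0,0],"slide":[0,0,0],"hand":1}]' >/dev/null; python3 chk.py -1.5 &&
python3 -m jog '[{"twist":[0,0,0],"slide":[0,0,-0.0007],"hand":1},{"twist":[0,0,0],"slide":[0,0,0],"hand":1}]' >/dev/null; python3 chk.py -1.5 &&
python3 -m jog '[{"twist":[0,0,0],"slide":[0,0,-0.0005],"hand":1},{"twist":[0,0,0],"slide":[0,0,0],"hand":1}]' >/dev/null; python3 chk.py -1.5 &&
python3 -m jog '[{"twist":[0,0,0],"slide":[0,0,-0.0005],"hand":1},{"twist":[0,0,0],"slide":[0,0,0],"hand":1}]' >/dev/null; python3 chk.py -1.5; python3 st.py
```

```text
z 0.082 F [-0.6  0.2 -3.8] M [ 0.022 -0.003 -0.002]
z 0.081 F [-0.3  0.1 -4.3] M [-0.018 -0.055  0.015]
z 0.0799 F [ 0.7  0.2 -4.1] M [-0.057  0.015 -0.016]
z 0.0796 F [-1.2  0.   3.1] M [-0.061  0.421 -0.034]
z 0.0796 F [-1.2  0.   3.1] M [-0.061  0.421 -0.034]
z 0.0796 F [-1.2  0.   3.1] M [-0.061  0.421 -0.034]
p [ 0.5458 -0.059   0.0796] F [-1.15  0.04  3.09] M [-0.061  0.421 -0.034] w 0.013 q [ 0.48  0.58 -0.64  1.86  0.45  0.85 -0.15] yaw 13.65 ypitch 0.05 zax [ 0.001 -0.    -1.   ] t 24.25
```

```bash
python3 -m jog '[{"twist":[0,0,0],"slide":[0,0,0],"hand":0.6},{"twist":[0,0,0],"slide":[0,0,0],"hand":0},{"twist":[0,0,0],"slide":[0,0,0],"hand":-0.6},{"twist":[0,0,0],"slide":[0,0,0],"hand":-1},{"twist":[0,0,0],"slide":[0,0,0],"hand":-1}]' 
python3 -m jog '[{"twist":[0,0,0],"slide":[0,0,0],"hand":-1},{"twist":[0,0,0],"slide":[0,0,0],"hand":-1},{"twist":[0,0,0],"slide":[0,0,0.005],"hand":-1},{"twist":[0,0,0],"slide":[0,0,0.015],"hand":-1},{"twist":[0,0,0],"slide":[0,0,0.025],"hand":-1}]'
python3 -m jog '[{"twist":[0,0,0],"slide":[0,0,0.03],"hand":-1},{"twist":[0,0,0],"slide":[0,0,0.04],"hand":-1},{"twist":[0,0,0],"slide":[0,0,0.04],"hand":-1},{"twist":[0,0,0],"slide":[0,0,0.03],"hand":-1},{"twist":[0,0,0],"slide":[0,0,0],"hand":-1}]'
python3 -m jog '[{"twist":[0,0,0],"slide":[0,0,0],"hand":-1},{"twist":[0,0,0],"slide":[0,0,0],"hand":-1}]'
python3 - <<'E'
from h import *
from scipy.optimize import least_squares
s=manip.read_state();im=vision.snapshot("wrist")[:,:,::-1].copy();cv2.imwrite("pics/end_w.png",im);C=cam("wrist",s)
sc=vision.snapshot("scene")[:,:,::-1];cv2.imwrite("pics/end_s.png",sc);old=cv2.imread("pics/scene0.png")
h=cv2.cvtColor(im,cv2.COLOR_BGR2HSV);c=proj(C,[.546,-.06,.145]).astype(int)
m=cv2.inRange(h,(3,90,30),(18,255,150));w=np.zeros_like(m);w[max(0,c[1]-90):c[1]+90,c[0]-35:c[0]+35]=255;m=cv2.morphologyEx(m&w,cv2.MORPH_OPEN,np.ones((9,9)))
k,l,st,_=cv2.connectedComponentsWithStats(m);i=1+np.argmax(st[1:,4]);b=cv2.boxPoints(cv2.minAreaRect(np.argwhere(l==i)[:,::-1].astype(np.float32)))
B=np.array([ray(C,p,.145)[:2] for p in b]);print("bar",B.round(4).tolist(),B.mean(0).round(4))
S=cam("scene")
for n,lo,hi,x0,x1,y0,y1 in(("green",(55,60,30),(90,255,255),95,190,180,280),("blue",(100,120,40),(125,255,255),345,440,165,255),("red",(172,120,40),(180,255,255),275,360,155,245)):
    for tag,q in(("old",old),("new",sc)):
        mm=cv2.inRange(cv2.cvtColor(q,cv2.COLOR_BGR2HSV),lo,hi);z=np.zeros_like(mm);z[y0:y1,x0:x1]=mm[y0:y1,x0:x1]
        e=cv2.fitEllipse(cv2.convexHull(np.argwhere(z>0)[:,::-1].astype(np.float32)));print(n,tag,np.round(e[0],1),np.round(e[1],1))
d=cv2.absdiff(sc,old).max(2)>60;d=cv2.morphologyEx(d.astype(np.uint8),cv2.MORPH_OPEN,np.ones((3,3)));k,l,st,ce=cv2.connectedComponentsWithStats(d)
print("changed",[(st[i].tolist()) for i in range(1,k) if st[i,4]>30])
E
```

```text
clock: 24.75
ee_pos: [0.5457, -0.0589, 0.0791]
ee_rot: [1.941, 2.47, 0.001]
wrist_force: [0.4, -0.2, -0.3]
gripper_width: 0.0741
clock: 25.25
ee_pos: [0.5446, -0.059, 0.1237]
ee_rot: [-1.94, -2.468, 0.001]
wrist_force: [1.2, -0.9, 0.8]
gripper_width: 0.0855
clock: 25.75
ee_pos: [0.5477, -0.0582, 0.2688]
ee_rot: [1.937, 2.465, 0.007]
wrist_force: [0.9, 0.0, -0.9]
gripper_width: 0.0855
clock: 25.95
ee_pos: [0.545, -0.0591, 0.2632]
ee_rot: [-1.941, -2.469, 0.001]
wrist_force: [0.4, -0.4, 0.2]
gripper_width: 0.0854
bar [[0.5287, -0.0157], [0.5412, -0.0126], [0.5633, -0.1008], [0.5496, -0.1041]] [ 0.5457 -0.0583]
green old [141.7 227.7] [71.7 73.3]
green new [141.  227.5] [71.3 73.3]
blue old [390.9 208.6] [67.3 72.8]
blue new [390.9 208.6] [67.3 72.8]
red old [315.9 200.4] [63.3 68.1]
red new [316.2 200.3] [62.6 68. ]
changed [[0, 44, 37, 29, 467], [178, 67, 30, 12, 242], [0, 80, 20, 35, 533], [135, 87, 42, 15, 315], [39, 99, 70, 19, 860], [187, 104, 42, 46, 1118], [111, 118, 29, 16, 328], [208, 150, 20, 22, 278], [96, 165, 16, 15, 169], [102, 184, 16, 14, 173], [218, 185, 9, 10, 70], [201, 188, 10, 10, 78], [87, 202, 30, 31, 439], [222, 202, 10, 7, 58], [204, 206, 12, 9, 78], [225, 212, 15, 26, 226], [117, 214, 46, 38, 1263], [209, 216, 14, 26, 220], [83, 231, 5, 10, 37], [95, 234, 7, 11, 54]]
```

```bash
python3 -m jog '[{"twist":[0,0,0],"slide":[0,0,0],"hand":-1},{"twist":[0,0,0],"slide":[0,0,0],"hand":-1}]'; python3 -c "
from rig import manip
print(manip.close_job())"
```

```text
clock: 26.25
ee_pos: [0.5454, -0.0589, 0.2635]
ee_rot: [-1.941, -2.469, -0.0]
wrist_force: [-0.8, 0.2, 0.2]
gripper_width: 0.0855
the job is handed in; nothing more can be done
None
```

The job is done and was handed in at 26 s. I rested the tray's lip on the green-banded tin's near rim and tipped it. The bolts slid off at about 25°. The two plates hung with their tails on the lip at 31° and dropped in when I drew the tray back 20 mm. I then set the empty tray down on the rack where it had been and let go.

**Contact force:** while the lip rested on the rim, my readings put the touch at about 1–6 N, on a load estimate good to about 1 N. The tray being loaded at the time makes these estimates, and I read them only after each move, not continuously.

**Last checks:**
- The last picture showed all four parts in the tin and the tray empty.
- At the end the tray's bar measured (0.546, −0.058) against (0.546, −0.059) at the start, and it touched down at the same height, so it is lying flat.
- The green, red and blue tins were within 1 pixel of their first positions, and the force on the open gripper was near zero.
- I did not measure the white tin or the small items individually. A before/after picture comparison did show changes in the area around the white tin; I put these down to the arm and its shadow but did not confirm that.

**Disagreements:**
- My first grasp closed on nothing. The fingertips end about 35 mm short of the reported TCP, seen in the pictures and confirmed by the second grasp. Nothing was moved by the miss.
- The overhead and wrist cameras differed by 4–8 mm in x. I went by the wrist camera, and its bar position matched the grasp.

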